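Load a pipe offcut into an inclined snap clamp

TASK

Clamp the red pipe offcut in the inclined snap clamp, ready for deburring. Lay it along the slope above the open red jaws, bring its lower end gently but positively to bear on the brass end stop, then, keeping hold of it, press it straight into the saddles until the sprung jaws snap over it; let go only once they have closed on it. Leave it seated fully home, against the stop, and do not push the other things on the bench about.

Things in the scene. Friction and masses are not known exactly. Their poses are not given: they have to be found in the camera images.
- pipe_stub: Red primed pipe offcut, 140 mm long, 34 mm in diameter, about 0.18 to 0.36 kg, loose, lying on the bench. Its y axis is its long axis (either end may go to the stop). It behaves as a 34 mm square bar: it does not roll, and must be seated with its z axis (up as it lies) square out of the saddles. Origin: on its underside at mid-length.
- pipe_center (a point): Centre of the pipe offcut (mid-length, on its axis, 17 mm above its underside); axes as the pipe.
- clamp: Base of the snap clamp, fixed to the bench: grey plate 210 x 130 x 12 mm carrying a cradle inclined 30 degrees. Origin: centre of the underside of the plate. x: horizontal, the uphill direction of the slope, roughly away from the robot; z up. Highest point about 160 mm over the bench.
- seat (a point): Where the centre of the pipe must finally be; the pipe enters moving along -z. x: along the pipe, uphill (30 degrees above level); z: square out of the cradle (30 degrees from vertical, leaning back towards the clamp's -x side); y: across.
- cradle: The inclined cradle; axes as the seat, origin 17 mm below the seat, level with the saddle floors. Two saddles at x = -66 to -52 and +52 to +66 mm; their cheeks leave 37 mm for the pipe (1.5 mm each side), are flared and end at z = 43 mm. From x = -39 to +39 mm the room beside and above the pipe is free for fingers, down to the grey bed plate at z = -16 mm: grip the pipe at mid-length.
- end_stop: Brass end stop, a plate 8 mm thick, 40 mm wide, fixed across the lower end of the cradle; axes as the seat. Origin: on the face that the pipe end bears on (70 mm from the seat centre along -x), level with the saddle floors. The plate reaches 50 mm above the saddle floors, so that it can be touched by a pipe held just above the trip bar.
- stop_face (a point): A point on the bearing face of the end stop, mid-width, 34 mm out from the saddle floors; the face looks to +x of the seat.
- trip_bar (a point): Middle of the steel trip bar (8 mm thick, along the seat's x, 98 mm long) that joins the two red jaw arms under the pipe. With the jaws open its top stands 21 mm above the saddle floors (seat z = +4 mm), and the pipe's underside meets it there; pushing it down swings the jaws.
- jaw_pin (a point): Pin about which the pair of red C-shaped jaw arms turns, along the seat's x; the arms are at x = -45 and +45 mm of the seat, each 12 mm wide. Open, their noses stand aside, 41 mm from the pipe's axis on the +y side and 24 mm higher than the seat; they swing over towards -y as they close and need 15 mm above the pipe.
- jaw (a joint): Jaw angle, rad: 0 wide open (start), about 1.04 closed on the pipe, 1.2 closed on nothing. An over-centre spring holds them open below 0.45 (pressing the bar takes about 7 N at first, then less) and drives them shut beyond; until the pipe is nearly home its upper edge may keep the noses off. Closed, the noses press it on the saddle floors with about 20 N.
- oil_can: Red oil can with a thin spout, 80 x 142 x 174 mm; bystander, loose, origin on its underside. Leave it where it is.
- spray_can: Green and grey spray can with a red cap, 65 mm across, 196 mm tall; bystander, loose, origin on its underside. Leave it where it is.
- flux_tin: Round blue tin, 77 mm across, 39 mm tall; bystander, loose, origin on its underside. Leave it where it is.
- tape_measure: Yellow tape measure, 68 x 72 x 34 mm; bystander, loose, origin on its underside. Leave it where it is.
- tee_a: Brass pipe tee, 64 x 53 x 34 mm; bystander, loose, origin on its underside. Leave it where it is.
Things that resemble listed ones, but are neither listed nor needed, are in the scene too. What is meant by the pipe_stub is not green, and is the larger of those in its own colour.

How it is judged:
On the way, in this order (a step that is already met when the one before it is completed fails the run):
1. the held pipe bears on the end stop while the jaws are still open (contact force between pipe_stub and end_stop above 1 N and value of joint jaw below 0.4 rad and contact force between the fingers and pipe_stub above 1 N), for 0.1 s.
2. the jaws have snapped closed on the pipe while it is still held (value of joint jaw above 0.9 rad and contact force between jaw and pipe_stub above 3 N and contact force between the fingers and pipe_stub above 1 N), for 0.2 s.
At the end, for the whole second after the job is handed in: The pipe's centre is within 4 mm of the seat along each of the seat's axes (so its lower end is at the stop and it is fully home), its axis within 0.06 rad of the seat's, the jaws closed on it (joint above 0.9 rad, pressing with more than 3 N), the pipe at rest and released (x of pipe_center in the frame of seat between -0.004 and 0.004 m and y of pipe_center in the frame of seat between -0.004 and 0.004 m and z of pipe_center in the frame of seat between -0.004 and 0.004 m and angle between the y axis of pipe_stub and the x axis of seat, either way round below 0.06 rad and value of joint jaw above 0.9 rad and contact force between jaw and pipe_stub above 3 N and linear speed of pipe_stub below 0.02 m/s); the robot touches nothing.
It fails at once if the pipe is rammed against the end stop (more than 40 N) (contact force between pipe_stub and end_stop above 40 N).
It fails at once if a bystander (oil can, spray can, flux tin, tape measure, brass tee) is pushed more than 30 mm (distance of any of oil_can, spray_can, flux_tin, tape_measure, tee_a from where it was at the start of the episode above 0.03 m).
It also fails if it takes over 43 s, if anything falls off the work surface, if the arm or the gripper's body presses on something with over 40 N, if the wrist force passes 120 N, or if a joint passes its speed limit or range.

ROBOT

A 6-joint arm with a two-finger parallel gripper is mounted at the origin on a cart in front of the work surface, level with it; the furniture and walls round the work are solid. World frame = base frame: x ahead of the robot, y to its left, z up, the work surface at z = 0. Lengths are in m, angles in rad, forces in N, time in s.
With the tool pointing down it reaches from about 0.3 to 0.875 m from the base axis. Payload 6.4 kg.
Tool frame: the origin (TCP) lies at the very end of the fingers, on their centre line; the grasp point (between the pads) lies 19 mm behind it; z points along the fingers, y is the direction in which the jaws open and shut (so a half turn about z gives the same grasp; the last joint's range is limited). The gripper opens to 85 mm and grips with 20 to 120 N. Pads are 22 mm wide; open, the fingers measure 114 mm over their backs; the gripper's body (76 mm by 85 mm) begins 54 mm behind the grasp point. The pads swing forward as they close: fully open they stand 13 mm farther back than shut.
Start: joints at [0.925, 0.181, 1.607, -0, 1.354, -0.206], TCP at [0.245, 0.52, 0.203] pointing down, gripper open.
Joint ranges: [-2.99, 2.99], [-0.89, 2.07], [0.3, 2.58], [-1.14, 4.28], [0, 2.63], [-3.12, 3.12]. Speed limits (rad/s): [2.57, 2.57, 3.01, 3.14, 3.14, 3.14].

INTERFACE

Orientations are given as a unit quaternion [w, x, y, z].
In Python, from bench import * gives the robot as it stands.
- The arm moves only by the tool arm_command, never from a script. Its argument "motion" is text: rows parted by semicolons, each of 7 numbers parted by spaces: the shift along the tool's x, y, z in units of 0.2 m (1.0 is 0.2 m), then the turn, a rotation vector about the tool's x, y, z in units of 60 degrees (1.0 is 60 degrees), then the opening, from 0 (shut) to 1 (fully open). In form: tx ty tz ax ay az grip; .... A call has 1 to 10 rows; each row shifts and turns the pose as measured when the row begins, along the tool's axes as they then stand; what a row does not reach is not made up. A row lasts 1/12 s, in which the tool goes at most 41.7 mm and 7.16 degrees, less where a joint would pass 70% of its speed; a pose out of reach is approached as far as the arm can. A call with a number of a shift or a turn outside -1 to 1 is refused whole. A call with a gripper value outside its range is refused whole. The fingers move at their own pace and stop on an object; the grip force is fixed at half the most. Time passes only in rows, so rows that do not move let the fingers close. It gives the time, the measured TCP pose, the force and the opening at its end, in the units of the state.
- get_obs(): the state, without advancing time (a new reading comes with each control period).
- camera(name): name is "scene" or "top"; returns a dict with "img" (384x512x3 uint8, red, green, blue), "intrinsics" (3x3 intrinsics, pixels), "pose" (4x4, takes a point from camera to world coordinates). Camera axes: x right, y down, z forward; pixel columns grow to the right and rows downward; lengths in m; the calibration is good to about 2 mm. A picture is of the moment at which its call begins. There is no depth.
- hand_in(): hands the job in, once; it reports no verdict.
Trained networks look in the newest picture that a camera, given by its name, has taken for a name from the list of things; names that differ only in an ending like _2 or _b are one class to them, and where a whole thing is asked for, a point or a joint stands for the part that bears it (a point fixed in the world has none). Each returns a list of dicts, best first, with "conf" (0 to 1); they miss things now and then, are a little off and sometimes report something else, mostly with a low value. They report only what shows in the picture. A call takes as long as a camera call. They do not tell look-alikes from the thing itself.
- search_frame(camera, target): "box" ([left, top, right, bottom] in pixels, round what is visible of it).
The state is a dict: "time_s": time; "q": joint angles; "dq": joint speeds; "joint_efforts": joint torques, N m; "eef_pos": TCP position; "eef_rot": TCP orientation; "wrist_force": force on the tool from outside, world axes, zero at the start; "torque": the same for the moment, N m; "opening": opening from 0.0 (shut) to 1.0 (fully open).
Only numpy, scipy, OpenCV 4.12 (cv2) and the standard library are available. Lean on these libraries where they do the work, as an engineer would, in place of code of your own. Each camera call takes 0.05 s, during which the arm holds its last target.

## Working session

There is one attempt and no reset: what is moved stays moved. The work goes in short steps, Python scripts to look and compute and a tool call to move; the robot and the scene stay as the last step left them, time stands still between calls to the robot, and variables do not carry over. Pictures are saved under pics/ and viewed, and the job is handed in when it is done.

Besides the shell and the picture viewer there is one more tool, called after "Emit:" as a command line: name --argument value ..., lists and objects as JSON in quotes. arm_command: Moves the arm, as the interface text tells. Shifts and turns lie within -1 to 1; 1 stands for 0.2 m of shift or 60 degrees of turn. Its arguments: {"type":"object","properties":{"motion":{"type":"string"}},"required":["motion"]}

```bash
mkdir -p pics
python3 - <<'E'
from bench import *
import cv2, numpy as np
print(get_obs())
for n in("scene","top"):
    c=camera(n); cv2.imwrite(f"pics/{n}0.png",c["img"][:,:,::-1]); print(n,c["intrinsics"],c["pose"].tolist() if hasattr(c["pose"],'tolist') else c["pose"])
    for t in("pipe_stub","clamp","cradle","end_stop","jaw","oil_can","spray_can","flux_tin","tape_measure","tee_a"):
        print(t,[(np.round(d["box"]).tolist(),round(d["conf"],2)) for d in search_frame(n,t)][:4])
E
```

```text
{'time_s': 0.0, 'q': array([ 9.24690934e-01,  1.81549587e-01,  1.60800139e+00, -2.07027559e-05,
        1.35380082e+00, -2.06310934e-01]), 'dq': array([ 5.56664590e-04,  8.58042324e-04, -3.90438405e-04,  1.19334749e-04,
       -8.20593930e-05,  6.12798510e-04]), 'joint_efforts': array([-1.25714741e-03, -4.44869041e+01, -3.51337445e+01, -1.83135294e-04,
        9.02140397e-03, -1.61171454e-05]), 'eef_pos': array([0.24443549, 0.51979479, 0.20228259]), 'eef_rot': array([-3.54430258e-04,  2.18127060e-01,  9.75919982e-01, -8.05061731e-04]), 'wrist_force': array([-0.16311781,  0.07470212, -0.02889549]), 'torque': array([-0.02294242,  0.01293672,  0.04772115]), 'opening': 0.9973272336873615}
scene [[498.87105668   0.         260.74190724]
 [  0.         498.87105668 196.7484391 ]
 [  0.           0.           1.        ]] [[0.8663433900240992, 0.4013041033441371, -0.2973283491372951, 1.0222148426625912], [0.4991679155830201, -0.7156737153739774, 0.4885105169546605, -0.7495197885629514], [-0.016748809332428196, -0.57163462960353, -0.8203373255094398, 1.4229858555295603], [0.0, 0.0, 0.0, 1.0]
[... 968 characters left out ...]
831646419105, -0.9854494860897755, 1.1945169616531852], [0.0, 0.0, 0.0, 1.0]]
pipe_stub [([200.0, 218.0, 225.0, 246.0], 0.74), ([241.0, 217.0, 265.0, 234.0], 0.72), ([196.0, 174.0, 235.0, 207.0], 0.59)]
clamp [([283.0, 162.0, 335.0, 229.0], 0.95)]
cradle [([300.0, 166.0, 328.0, 224.0], 0.61)]
end_stop [([313.0, 211.0, 326.0, 221.0], 0.7)]
jaw [([294.0, 184.0, 320.0, 216.0], 0.72)]
oil_can [([367.0, 153.0, 409.0, 181.0], 0.76)]
spray_can [([249.0, 117.0, 273.0, 148.0], 0.73)]
flux_tin [([160.0, 249.0, 183.0, 278.0], 0.79), ([310.0, 212.0, 328.0, 225.0], 0.18)]
tape_measure [([321.0, 249.0, 349.0, 273.0], 0.91), ([365.0, 152.0, 396.0, 181.0], 0.65)]
tee_a [([127.0, 190.0, 151.0, 212.0], 0.74)]
```

Run:
```python
import cv2
a=cv2.imread("pics/top0.png"); b=cv2.imread("pics/scene0.png")
cv2.imwrite("pics/topc.png",cv2.resize(a[110:290,110:370],None,fx=3,fy=3,interpolation=cv2.INTER_CUBIC))
cv2.imwrite("pics/scc.png",cv2.resize(b[120:320,145:345],None,fx=3,fy=3,interpolation=cv2.INTER_CUBIC))
cv2.imwrite("pics/clz.png",cv2.resize(a[155:235,275:345],None,fx=7,fy=7,interpolation=cv2.INTER_CUBIC))
```

```text
(no output)
```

View pics/topc.png

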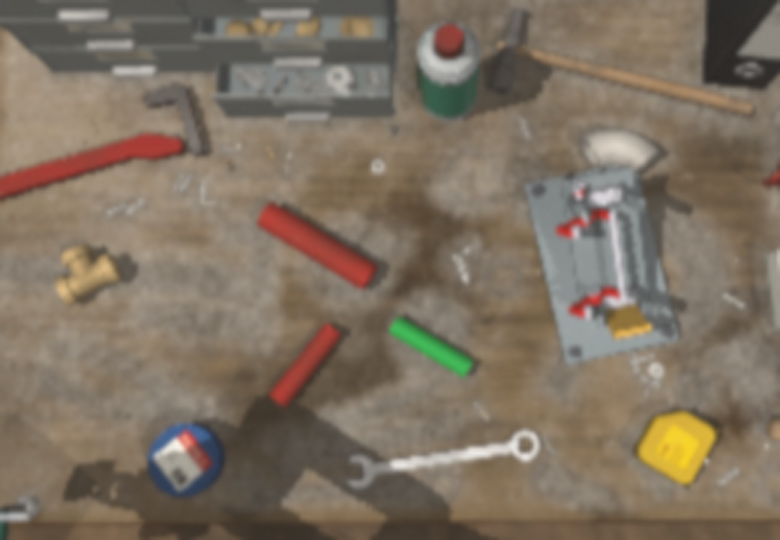

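View pics/scc.png

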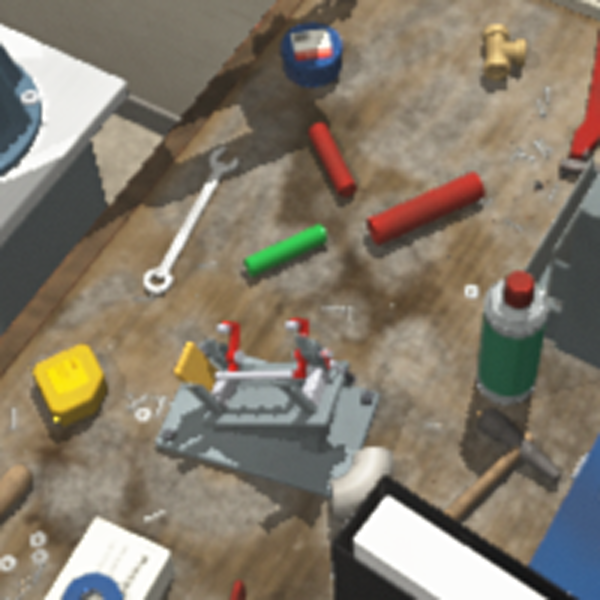

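View pics/clz.png

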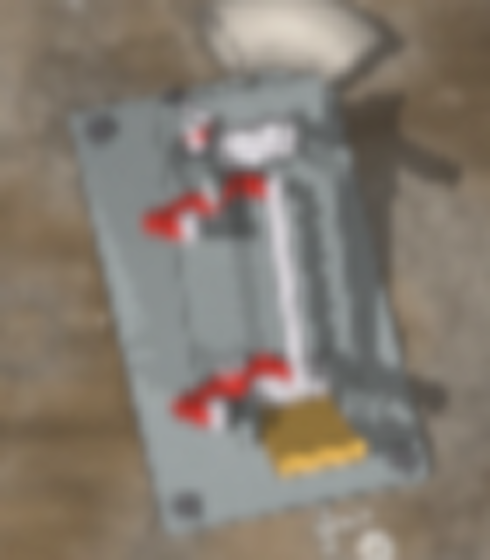

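View pics/scene0.png

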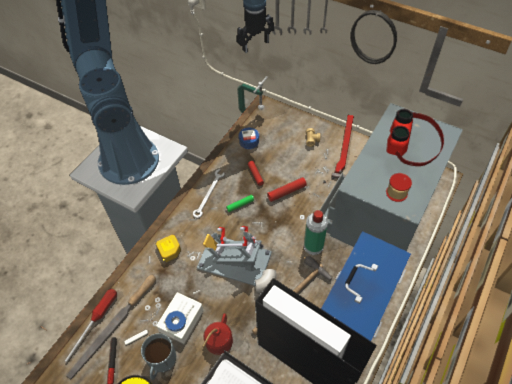

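```bash
cat > h.py <<'E'
import numpy as np, cv2
from scipy.optimize import least_squares
K={"scene":np.array([[498.87105668,0,260.74190724],[0,498.87105668,196.7484391],[0,0,1]]),
"top":np.array([[355.19919692,0,258.57140309],[0,355.19919692,187.79722058],[0,0,1]])}
P={"scene":np.array([[0.8663433900240992,0.4013041033441371,-0.2973283491372951,1.0222148426625912],[0.4991679155830201,-0.7156737153739774,0.4885105169546605,-0.7495197885629514],[-0.016748809332428196,-0.57163462960353,-0.8203373255094398,1.4229858555295603],[0,0,0,1]]),
"top":np.array([[-0.003325442386546649,-0.9854442391524342,0.16996644655405896,0.3828769928767364],[-0.9999944298190905,0.003228454678111156,-0.0008470012890204002,0.014624773834551245],[0.0002859435713204953,-0.16996831646419105,-0.9854494860897755,1.1945169616531852],[0,0,0,1]])}
def proj(n,X):
    X=np.atleast_2d(X); T=np.linalg.inv(P[n]); c=X@T[:3,:3].T+T[:3,3]; u=c@K[n].T
    return u[:,:2]/u[:,2:]
def atz(n,uv,z):
    d=P[n][:3,:3]@np.linalg.inv(K[n])@np.array([uv[0],uv[1],1.]); o=P[n][:3,3]
    return o+d*(z-o[2])/d[2]
def tri(uv):  # dict name->uv
    f=lambda X: np.concatenate([proj(n,X)[0]-uv[n] for n in uv])
    r=least_squares(f,[.4,0,.05]); return r.x, np.abs(r.fun).max()
def zoom(src,x0,y0,x1,y1,f,out):
    a=cv2.imread(src)[y0:y1,x0:x1]; a=cv2.resize(a,None,fx=f,fy=f,interpolation=cv2.INTER_CUBIC)
    for x in range((x0+9)//10*10,x1,10):
        X=int((x-x0+.5)*f); cv2.line(a,(X,0),(X,6),(0,255,255),1); cv2.putText(a,str(x),(X-10,18),0,.4,(0,255,255),1); 
        for y in range((y0+9)//10*10,y1,10):
            Y=int((y-y0+.5)*f); cv2.circle(a,(X,Y),1,(255,0,255),-1); cv2.putText(a,str(y),(0,Y+4),0,.4,(0,255,255),1)
    cv2.imwrite(out,a)
E
python3 - <<'E'
from h import *
zoom("pics/scene0.png",192,220,278,292,9,"pics/z_sc.png")
zoom("pics/top0.png",278,157,342,235,7,"pics/z_top.png")
# pipe
from scipy.optimize import minimize
roi={"top":(190,170,240,212),"scene":(262,172,312,206)}
masks={}
for n,(x0,y0,x1,y1) in roi.items():
    a=cv2.imread(f"pics/{n}0.png").astype(int); m=np.zeros(a.shape[:2],np.uint8)
    s=a[y0:y1,x0:x1]; r=(s[...,2]>s[...,1]+50)&(s[...,2]>1.9*s[...,1]); m[y0:y1,x0:x1]=r
    k,l,st,_=cv2.connectedComponentsWithStats(m); b=1+np.argmax(st[1:,4]); masks[n]=(l==b)
    print(n,st[b],cv2.minAreaRect(np.argwhere(l==b)[:,::-1].astype(np.float32)))
t=np.linspace(0,2*np.pi,24)
def model(p):
    x,y,w=p;a=np.array([np.cos(w),np.sin(w),0]);b=np.array([-np.sin(w),np.cos(w),0]);c=np.array([x,y,.017])
    return np.array([c+s*.07*a+.017*(np.cos(u)*b+np.sin(u)*np.array([0,0,1])) for s in(-1,1) for u in t])
S=8
def cost(p,ns=("top","scene")):
    e=0
    for n in ns:
        h=cv2.convexHull(((proj(n,model(p))+.5)*S).astype(np.float32)).round().astype(int)
        x0,y0,x1,y1=roi[n]
        im=np.zeros(((y1-y0)*S,(x1-x0)*S),np.float32); cv2.fillPoly(im,[h-np.array([x0*S,y0*S])],1)
        im=cv2.resize(im,None,fx=1/S,fy=1/S,interpolation=cv2.INTER_AREA)
        e+=np.abs(im-masks[n][y0:y1,x0:x1]).sum()
    return e
p0=np.r_[atz("top",(215,191),.017)[:2],np.radians(54)]
for ns in(("top",),("scene",),("top","scene")):
    r=minimize(cost,p0,args=(ns,),method="Nelder-Mead",options=dict(initial_simplex=[p0,p0+[.01,0,0],p0+[0,.01,0],p0+[0,0,.1]]))
    print(ns,r.x,np.degrees(r.x[2]),r.fun)
E
```

```text
top [196 178  39  28 349] ((215.17376708984375, 191.21446228027344), (41.670040130615234, 8.57912540435791), 31.32869529724121)
scene [268 178  38  23 316] ((286.31634521484375, 188.48617553710938), (8.378729820251465, 40.21790313720703), 65.69544982910156)
('top',) [0.57502106 0.15969177 1.0400963 ] 59.59312806034513 86.828125
('scene',) [0.57214998 0.16176917 1.02626838] 58.800846637298754 85.546875
('top', 'scene') [0.57372725 0.16026826 1.01727353] 58.28548009155591 172.15625
```

View pics/z_sc.png

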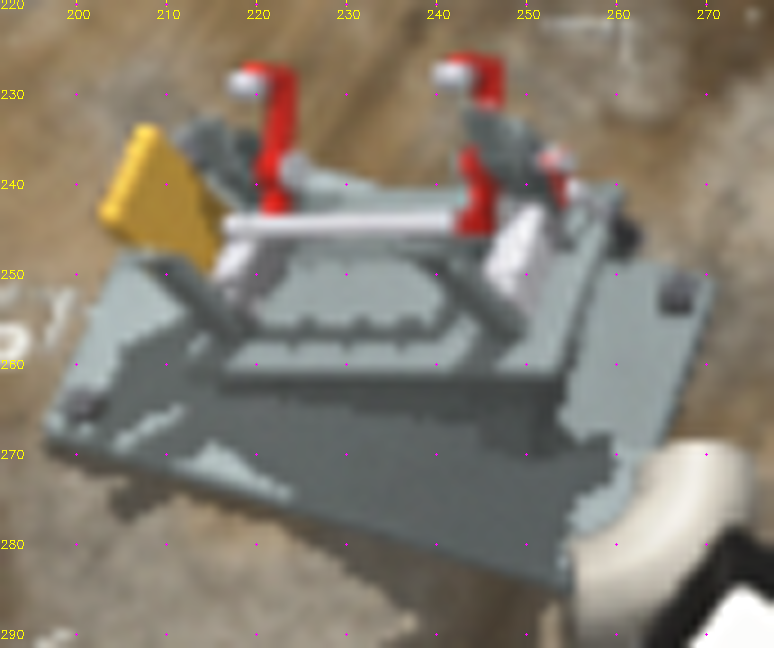

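View pics/z_top.png

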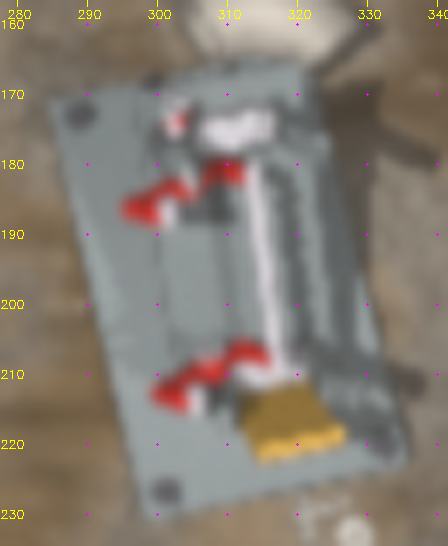

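```bash
cat > fit.py <<'E'
from h import *
def tz(px,py): return np.array([278+px/7-.5,157+py/7-.5])
def sz(px,py): return np.array([192+px/9-.5,220+py/9-.5])
c30,s30=np.cos(np.pi/6),.5
R30=np.array([[c30,0,-s30],[0,1,0],[s30,0,c30]])
def clampT(p):
    c,s=np.cos(p[2]),np.sin(p[2]); return np.array([[c,-s,0],[s,c,0],[0,0,1]]),np.array([p[0],p[1],0])
def W(p,f,X):
    X=np.atleast_2d(X); R,t=clampT(p)
    if f=="s": X=X@R30.T+np.array(p[3:6])
    return X@R.T+t
obs=[("top","c",(.105,.065,.012),tz(52,103)),("top","c",(-.105,.065,.012),tz(152,515)),("top","c",(-.105,-.065,.012),tz(411,465)),
("top","c",(.105,-.065,.012),tz(310,62)),
("scene","c",(-.105,-.065,.012),sz(47,437)),("scene","c",(.105,-.065,.012),sz(570,582)),("scene","c",(.105,.065,.012),sz(714,280)),
("top","s",(-.070,.020,.033),tz(256,447)),("top","s",(-.070,-.020,.033),tz(337,424)),
("top","s",(-.078,.020,.033),tz(263,463)),("top","s",(-.078,-.020,.033),tz(345,442)),
("scene","s",(-.070,.020,.033),sz(160,128)),("scene","s",(-.070,-.020,.033),sz(120,225)),
("scene","s",(-.078,.020,.033),sz(140,125)),("scene","s",(-.078,-.020,.033),sz(100,215)),
]
def fit(o):
    def f(p): return np.concatenate([proj(n,W(p,fr,X))[0]-uv for n,fr,X,uv in o])
    r=least_squares(f,[.4,-.15,.23,0,0,.07],loss="soft_l1"); return r.x,f(r.x).reshape(-1,2)
def overlay(p,out,jaw=True):
    segs=[]
    def box(fr,a,b,col):
        a=np.array(a);b=np.array(b)
        v=[np.where([i&1,i&2,i&4],b,a) for i in range(8)]
        for i in range(8):
            for k in(1,2,4):
                if not i&k: segs.append((fr,v[i],v[i|k],col))
    box("c",(-.105,-.065,0),(.105,.065,.012),(255,255,0))
    box("s",(-.078,-.020,-.017),(-.070,.020,.033),(255,0,255))
    box("s",(-.049,-.004,-.004),(.049,.004,.004),(0,255,0))
    for x in(-.059,.059): 
        for y in(-1,1): segs.append(("s",np.array((x,y*.0185,-.017)),np.array((x,y*.0185,.026)),(255,0,0)))
        segs.append(("s",np.array((x,-.0185,-.017)),np.array((x,.0185,-.017)),(255,0,0)))
    for n,(x0,y0,x1,y1),f in(("top",(278,157,342,235),7),("scene",(192,220,278,292),9)):
        a=cv2.imread(f"pics/{n}0.png")[y0:y1,x0:x1]; a=cv2.resize(a,None,fx=f,fy=f,interpolation=cv2.INTER_CUBIC)
        for fr,A,B,c in segs:
            q=((proj(n,W(p,fr,[A,B]))-[x0,y0]+.5)*f).round().astype(int); cv2.line(a,tuple(q[0].tolist()),tuple(q[1].tolist()),c,1)
        q=((proj(n,W(p,"s",[[.045,.041,.024],[-.045,.041,.024]]))-[x0,y0]+.5)*f).round().astype(int)
        for z in q: cv2.circle(a,tuple(z.tolist()),4,(0,255,255),1)
        cv2.imwrite(f"pics/{out}_{n}.png",a)
if __name__=="__main__":
    p,r=fit(obs); print(p.round(4),np.degrees(p[2])); 
    for o,e in zip(obs,r): print(o[0],o[1],o[2],e.round(2))
    overlay(p,"ov1")
E
python3 fit.py
```

```text
[ 0.5549 -0.1606  0.2092 -0.0044  0.0013  0.102 ] 11.984237167570141
top c (0.105, 0.065, 0.012) [-0.33 -0.09]
top c (-0.105, 0.065, 0.012) [-0.46  1.72]
top c (-0.105, -0.065, 0.012) [0.65 0.55]
top c (0.105, -0.065, 0.012) [-0.12 -2.07]
scene c (-0.105, -0.065, 0.012) [-1.84 -0.43]
scene c (0.105, -0.065, 0.012) [3.49 2.01]
scene c (0.105, 0.065, 0.012) [ 0.11 -0.12]
top s (-0.07, 0.02, 0.033) [-0.27 -0.35]
top s (-0.07, -0.02, 0.033) [0.72 0.21]
top s (-0.078, 0.02, 0.033) [-0.93 -0.34]
top s (-0.078, -0.02, 0.033) [-0.12 -0.06]
scene s (-0.07, 0.02, 0.033) [-0.15 -0.33]
scene s (-0.07, -0.02, 0.033) [-0.48 -0.31]
scene s (-0.078, 0.02, 0.033) [0.13 0.08]
scene s (-0.078, -0.02, 0.033) [-0.22  0.85]
```

```bash
sleep 1
```

```text
(no output)
```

View pics/ov1_top.png

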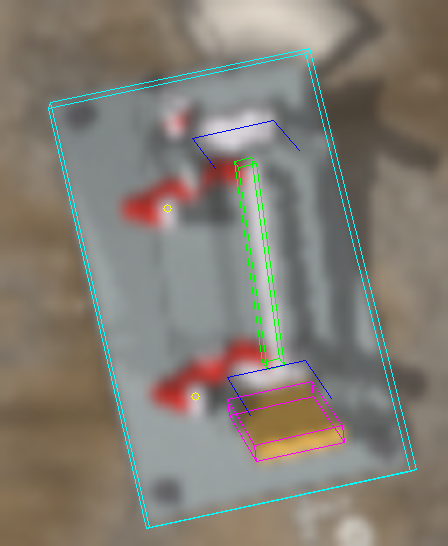

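View pics/ov1_scene.png

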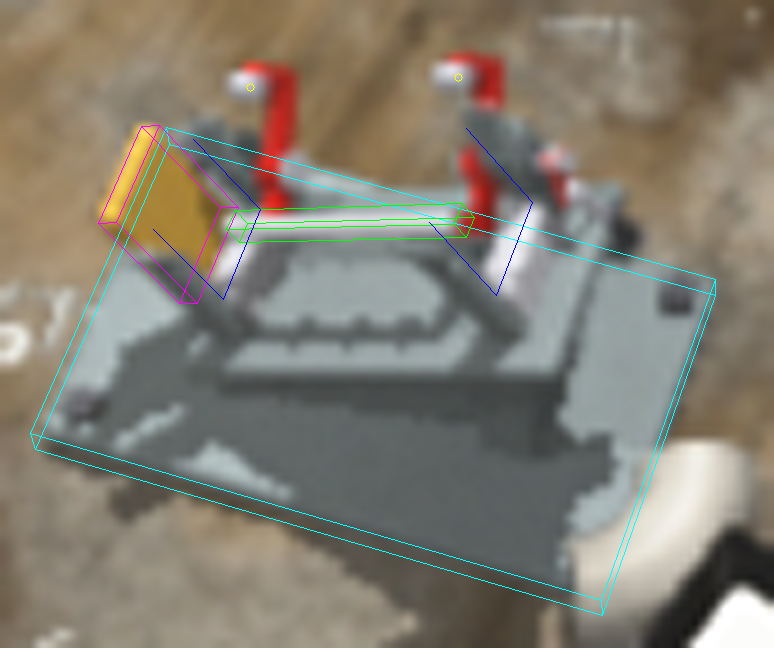

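```bash
cat > mv.py <<'E'
from h import *
from scipy.spatial.transform import Rotation as Rn
def Rq(q): return Rn.from_quat([q[1],q[2],q[3],q[0]])
def rel(pos,R,tp,tR):
    d=R.inv().apply(np.array(tp)-pos); w=(R.inv()*tR).as_rotvec(degrees=True); return d,w
def rows(pos,R,tp,tR,n,grip):
    out=[];w=(R.inv()*tR).as_rotvec(); st=Rn.from_rotvec(w/n); dv=(np.array(tp)-pos)/n
    for i in range(n):
        d=R.inv().apply(dv); out.append(" ".join("%g"%round(v,3) for v in (*(d/.2),*(np.degrees(w/n)/60),grip))); R=R*st
    return out
def down(yaw): return Rn.from_euler("z",yaw,degrees=True)*Rn.from_euler("x",180,degrees=True)
def plan(tp,tR,n,grip):
    from bench import get_obs
    o=get_obs(); r=rows(o["eef_pos"],Rq(o["eef_rot"]),tp,tR,n,grip)
    d,w=rel(o["eef_pos"],Rq(o["eef_rot"]),tp,tR); print("t",o["time_s"],"need mm",(d*1e3).round(1),"deg",w.round(2))
    for i in range(0,n,10): print("; ".join(r[i:i+10]))
E
python3 -c "
from mv import *; plan([.5737,.1603,.12],down(58.3),15,1)"
```

```text
t 1.1 need mm [-450.9 -185.7   83.2] deg [-0.   0.  96.5]
-0.15 -0.062 0.028 -0 0 0.107 1; -0.156 -0.045 0.028 -0 0 0.107 1; -0.16 -0.027 0.028 -0 0 0.107 1; -0.162 -0.009 0.028 -0 0 0.107 1; -0.162 0.009 0.028 -0 0 0.107 1; -0.16 0.028 0.028 -0 0 0.107 1; -0.156 0.045 0.028 -0 0 0.107 1; -0.15 0.063 0.028 -0 0 0.107 1; -0.142 0.079 0.028 -0 0 0.107 1; -0.132 0.094 0.028 -0 0 0.107 1
-0.121 0.109 0.028 -0 0 0.107 1; -0.108 0.122 0.028 -0 0 0.107 1; -0.094 0.133 0.028 -0 0 0.107 1; -0.078 0.143 0.028 -0 0 0.107 1; -0.062 0.15 0.028 -0 0 0.107 1
```

Emit:
arm_command --motion "-0.15 -0.06 0.02 0 0 0.107 0.8; -0.156 -0.045 0.02 0 0 0.107 0.8; -0.16 -0.027 0.02 0 0 0.107 0.8; -0.16 -0.01 0.02 0 0 0.107 0.8; -0.16 0.01 0.02 0 0 0.107 0.8; -0.16 0.028 0.02 0 0 0.107 0.8; -0.156 0.045 0.02 0 0 0.107 0.8; -0.15 0.063 0.02 0 0 0.107 0.8; -0.14 0.08 0.02 0 0 0.107 0.8; -0.13 0.095 0.02 0 0 0.107 0.8"

```text
time_s: 1.93
eef_pos: [0.4648, 0.275, 0.1634]
eef_rot: [-0.001, 0.717, 0.697, 0.003]
wrist_force: [0.6, 0.3, -0.2]
opening: 0.802
```

```bash
python3 -c "
from mv import *; plan([.5737,.1603,.12],down(58.3),7,.8)"
```

```text
t 1.9333 need mm [-111.9  111.9   43.1] deg [ 0.09 -0.39 30.12]
-0.08 0.08 0.031 0 -0.001 0.072 0.8; -0.074 0.086 0.031 0 -0.001 0.072 0.8; -0.067 0.091 0.031 0 -0.001 0.072 0.8; -0.06 0.096 0.031 0 -0.001 0.072 0.8; -0.053 0.1 0.031 0 -0.001 0.072 0.8; -0.045 0.104 0.031 0 -0.001 0.072 0.8; -0.037 0.107 0.031 0 -0.001 0.072 0.8
```

Emit:
arm_command --motion "-0.08 0.08 0.031 0 0 0.072 0.8; -0.074 0.086 0.031 0 0 0.072 0.8; -0.067 0.091 0.031 0 0 0.072 0.8; -0.06 0.096 0.031 0 0 0.072 0.8; -0.053 0.1 0.031 0 0 0.072 0.8; -0.045 0.104 0.031 0 0 0.072 0.8; -0.037 0.107 0.031 0 0 0.072 0.8; 0 0 0 0 0 0 0.8"

```text
time_s: 2.6
eef_pos: [0.5816, 0.1458, 0.1182]
eef_rot: [-0.001, 0.884, 0.468, 0.004]
wrist_force: [-1.5, -0.6, 0.6]
opening: 0.797
```

Run:
```python
from mv import *
from bench import *
plan([.5737,.1603,.05],down(58.3),3,.8)
for n in("scene","top"): cv2.imwrite(f"pics/{n}1.png",camera(n)["img"][:,:,::-1])
zoom("pics/top1.png",180,150,260,230,7,"pics/t1.png"); zoom("pics/scene1.png",245,130,325,210,7,"pics/s1.png")
a=np.hstack([cv2.imread("pics/t1.png"),cv2.imread("pics/s1.png")]); cv2.imwrite("pics/ts1.png",cv2.resize(a,(800,400)))
```

```text
t 2.6 need mm [  7.  -14.9  68.2] deg [ 0.19 -0.47 -2.47]
0.012 -0.025 0.114 0.001 -0.003 -0.014 0.8; 0.012 -0.024 0.114 0.001 -0.003 -0.014 0.8; 0.013 -0.024 0.114 0.001 -0.003 -0.014 0.8
```

View pics/ts1.png

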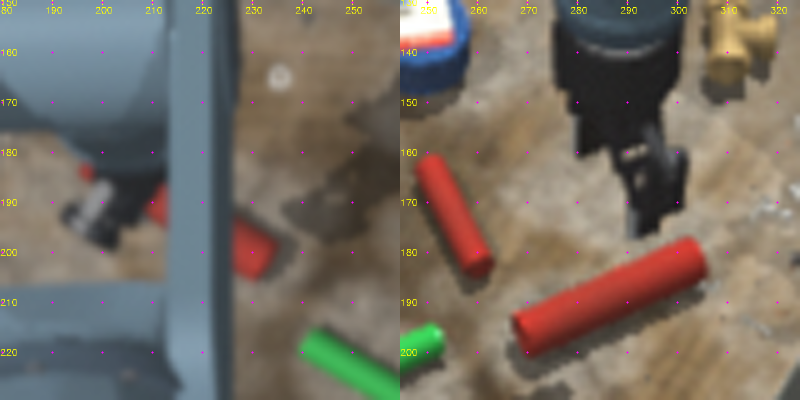

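```bash
cat > pf.py <<'E'
from mv import *
from scipy.optimize import minimize
t=np.linspace(0,2*np.pi,24)
def cyl(c,a,r=.017,h=.07):
    a=a/np.linalg.norm(a); b=np.cross([0,0,1],a); b/=np.linalg.norm(b); d=np.cross(a,b)
    return np.array([c+s*h*a+r*(np.cos(u)*b+np.sin(u)*d) for s in(-1,1) for u in t])
S=8
def redmask(img,roi,k=35):
    x0,y0,x1,y1=roi; s=img.astype(int); m=np.zeros(s.shape[:2],np.uint8)
    r=(s[...,2]>s[...,1]+k)&(s[...,2]>1.7*s[...,1]); m[y0:y1,x0:x1]=r[y0:y1,x0:x1]
    k,l,st,_=cv2.connectedComponentsWithStats(m); return (l==1+np.argmax(st[1:,4]))
def ren(n,pts,roi):
    x0,y0,x1,y1=roi
    h=cv2.convexHull(((proj(n,pts)+.5)*S).astype(np.float32)).round().astype(int)
    im=np.zeros(((y1-y0)*S,(x1-x0)*S),np.float32); cv2.fillPoly(im,[h-np.array([x0*S,y0*S])],1)
    return cv2.resize(im,None,fx=1/S,fy=1/S,interpolation=cv2.INTER_AREA)
E
python3 - <<'E'
from pf import *
roi={"top":(190,170,240,212),"scene":(262,172,312,206)}
M={n:redmask(cv2.imread(f"pics/{n}0.png"),roi[n]) for n in roi}
for n in M: print(n,M[n].sum())
def cost(p,ns):
    e=0
    for n in ns:
        x0,y0,x1,y1=roi[n]
        im=ren(n,cyl(np.array([p[0],p[1],.017]),np.array([np.cos(p[2]),np.sin(p[2]),0])),roi[n]); e+=np.abs(im-M[n][y0:y1,x0:x1]).sum()
    return e
p0=np.array([.574,.16,1.02])
for ns in(("top",),("scene",),("top","scene")):
    r=minimize(cost,p0,args=(ns,),method="Nelder-Mead",options=dict(initial_simplex=[p0,p0+[.01,0,0],p0+[0,.01,0],p0+[0,0,.1]]))
    print(ns,r.x.round(4),np.degrees(r.x[2]),r.fun)
E
```

```text
top 382
scene 364
('top',) [0.5743 0.1587 1.0243] 58.69009809650591 53.546875
('scene',) [0.5732 0.1613 1.0158] 58.198985577576316 38.734375
('top', 'scene') [0.5737 0.1602 1.017 ] 58.268328377972495 102.4375
```

Emit:
arm_command --motion "0.017 -0.037 0.08 0 -0.004 -0.02 0.8; 0.017 -0.037 0.08 0 -0.004 -0.02 0.8; 0 0 0.08 0 0 0 0.8; 0 0 0 0 0 0 0.8"

```text
time_s: 3.03
eef_pos: [0.5706, 0.1659, 0.0723]
eef_rot: [0.001, 0.87, 0.493, 0.003]
wrist_force: [-0.8, 0.4, -0.6]
opening: 0.799
```

```bash
python3 -c "
from mv import *; plan([.5737,.1603,.005],down(58.3),4,.8)"
```

```text
t 3.0333 need mm [-3.5  5.2 67.3] deg [ 0.25 -0.19  0.79]
-0.004 0.007 0.084 0.001 -0.001 0.003 0.8; -0.004 0.007 0.084 0.001 -0.001 0.003 0.8; -0.004 0.007 0.084 0.001 -0.001 0.003 0.8; -0.004 0.007 0.084 0.001 -0.001 0.003 0.8
```

Emit:
arm_command --motion "-0.008 0.013 0.1 0.002 0 0.005 0.8; -0.008 0.013 0.1 0.002 0 0.005 0.8; 0 0 0.06 0 0 0 0.8; 0 0 0 0 0 0 0.8"

```text
time_s: 3.37
eef_pos: [0.5738, 0.1649, 0.023]
eef_rot: [-0.0, 0.871, 0.492, 0.004]
wrist_force: [-1.0, 0.1, -0.2]
opening: 0.802
```

```bash
python3 -c "
from mv import *; plan([.5737,.1603,.005],down(58.3),2,.8)"
```

```text
t 3.3667 need mm [-4.1  2.2 17.9] deg [ 0.16 -0.38  0.65]
-0.01 0.006 0.045 0.001 -0.003 0.005 0.8; -0.01 0.006 0.045 0.001 -0.003 0.005 0.8
```

Emit:
arm_command --motion "-0.012 0.007 0.045 0.001 -0.003 0.005 0.8; -0.008 0.004 0.045 0.001 -0.002 0.004 0.8; 0 0 0 0 0 0 0.8; 0 0 0 0 0 0 0.8"

```text
time_s: 3.7
eef_pos: [0.575, 0.1614, 0.0066]
eef_rot: [0.001, 0.872, 0.489, 0.002]
wrist_force: [0.5, -0.2, 0.1]
opening: 0.797
```

```bash
python3 -c "
from mv import *; plan([.5737,.1603,.005],down(58.3),2,.8)"
```

```text
t 3.7 need mm [-1.6 -0.6  1.6] deg [ 0.19 -0.18  0.21]
-0.004 -0.001 0.004 0.002 -0.001 0.002 0.8; -0.004 -0.001 0.004 0.002 -0.001 0.002 0.8
```

Good. Level and close.

Emit:
arm_command --motion "0 0 0.006 0.003 -0.003 0.003 0.8; 0 0 0 0 0 0 0; 0 0 0 0 0 0 0; 0 0 0 0 0 0 0; 0 0 0 0 0 0 0; 0 0 0 0 0 0 0; 0 0 0 0 0 0 0; 0 0 0 0 0 0 0"

```text
time_s: 4.37
eef_pos: [0.5771, 0.1615, 0.008]
eef_rot: [0.001, 0.873, 0.487, 0.002]
wrist_force: [-0.3, 0.4, -0.5]
opening: -0.001
```

```bash
python3 -c "
from mv import *; plan([.5737,.1603,.005],down(58.3),2,.8)"
```

```text
t 4.3667 need mm [-2.8 -2.3  3. ] deg [ 0.19 -0.12  0.  ]
-0.007 -0.006 0.008 0.002 -0.001 0 0.8; -0.007 -0.006 0.008 0.002 -0.001 0 0.8
```

Run:
```python
from mv import *
from bench import *
print(get_obs()["opening"])
for n in("scene","top"): cv2.imwrite(f"pics/{n}2.png",camera(n)["img"][:,:,::-1])
zoom("pics/top2.png",180,150,260,230,7,"pics/t1.png"); zoom("pics/scene2.png",245,130,325,210,7,"pics/s1.png")
a=np.hstack([cv2.imread("pics/t1.png"),cv2.imread("pics/s1.png")]); cv2.imwrite("pics/ts2.png",cv2.resize(a,(800,400)))
```

```text
-0.0013298863379633936
```

View pics/ts2.png

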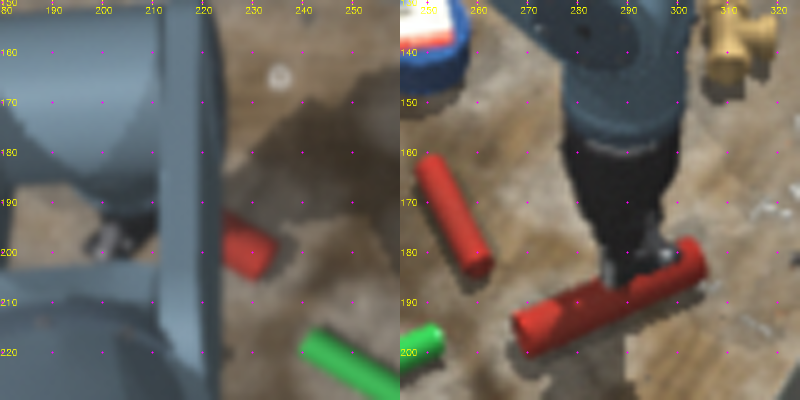

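```bash
python3 - <<'E'
from mv import *
from bench import *
o=get_obs(); p=o["eef_pos"];R=Rq(o["eef_rot"]); print(p,o["q"],o["wrist_force"])
for n in("scene","top"): print(n,proj(n,[p,p-R.as_matrix()[:,2]*.05, [.5737,.1602,.017],[.5737,.1602,.034]]))
E
python3 - <<'E'
import sys; sys.path.insert(0,'.')
from h import *
a=cv2.imread("pics/scene2.png")[120:215,255:320]; cv2.imwrite("pics/z2.png",cv2.resize(a,None,fx=8,fy=6,interpolation=cv2.INTER_CUBIC))
E
```

```text
[0.57707012 0.16147238 0.00796107] [ 7.50827712e-02  4.70558151e-01  1.66866987e+00 -2.39533556e-04
  9.98570559e-01  6.28455486e-01] [ 0.33541016 -0.34481493  0.41147018]
scene [[287.37329548 190.51050707]
 [287.72091085 181.93733969]
 [286.41348028 188.86885016]
 [286.53924629 185.98170373]]
top [[214.89236262 190.98365414]
 [213.03024391 188.55924125]
 [214.92825174 191.53927316]
 [214.30797284 190.71980598]]
```

View pics/z2.png

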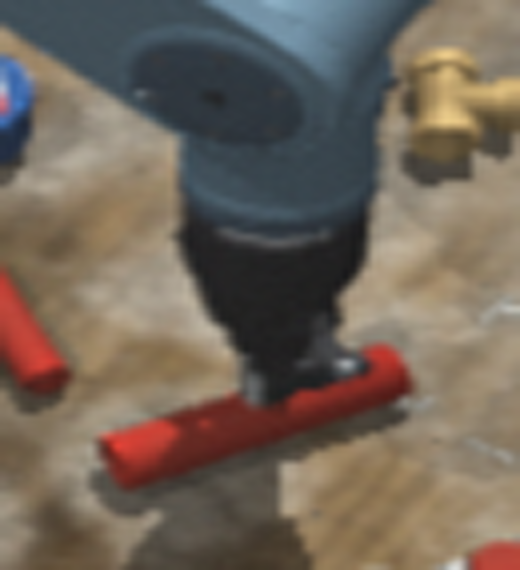

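View pics/top2.png

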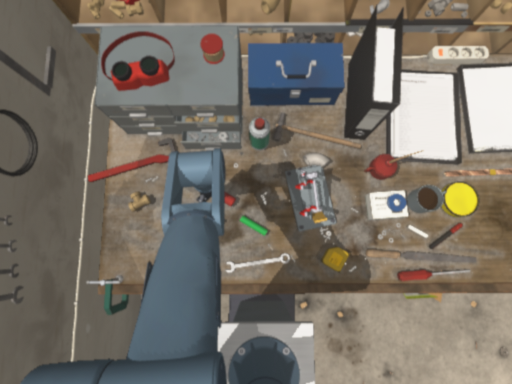

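Run:
```python
from mv import *
p=np.array([0.5816, 0.1458, 0.1182]); R=Rq([-0.001, 0.884, 0.468, 0.004]).as_matrix()
for n in("scene","top"): print(n,proj(n,[p,p+R[:,1]*.035-R[:,2]*.01,p-R[:,1]*.035-R[:,2]*.01,p-.07*R[:,2]]).round(1).tolist())
p=np.array([0.245, 0.52, 0.203]); R=Rq([0,.218,.976,0]).as_matrix()
for n in("scene","top"): print(n,proj(n,[p,p+R[:,1]*.042-R[:,2]*.01,p-R[:,1]*.042-R[:,2]*.01,p-.07*R[:,2]]).round(1).tolist())
zoom("pics/scene0.png",225,0,285,65,8,"pics/a.png");zoom("pics/scene1.png",270,140,315,185,12,"pics/b.png")
zoom("pics/top0.png",0,200,110,300,5,"pics/c.png")
```

```text
scene [[287.2, 174.9], [292.3, 180.7], [282.4, 165.6], [287.7, 161.5]]
top [[215.7, 183.8], [221.9, 173.9], [208.7, 192.6], [212.9, 179.5]]
scene [[255.6, 55.9], [264.8, 49.3], [246.1, 58.1], [255.1, 40.2]]
top [[70.3, 301.8], [54.7, 295.5], [82.1, 309.4], [55.6, 305.9]]
```

View pics/a.png

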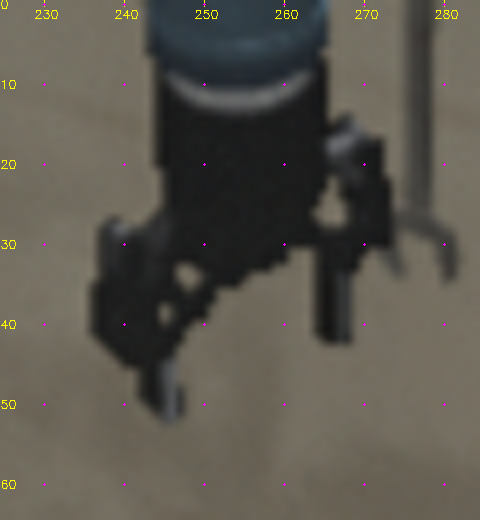

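View pics/b.png

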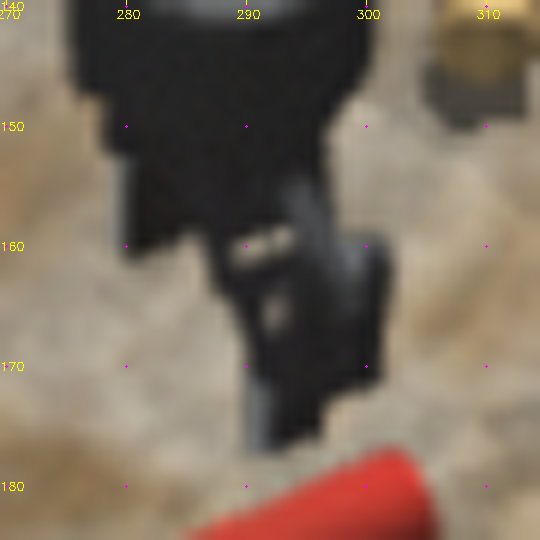

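Run:
```python
from h import *
zoom("pics/top0.png",20,250,120,330,7,"pics/c.png"); zoom("pics/top1.png",180,160,230,210,12,"pics/d.png"); zoom("pics/top2.png",180,160,230,210,12,"pics/e.png")
```

```text
(no output)
```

View pics/c.png

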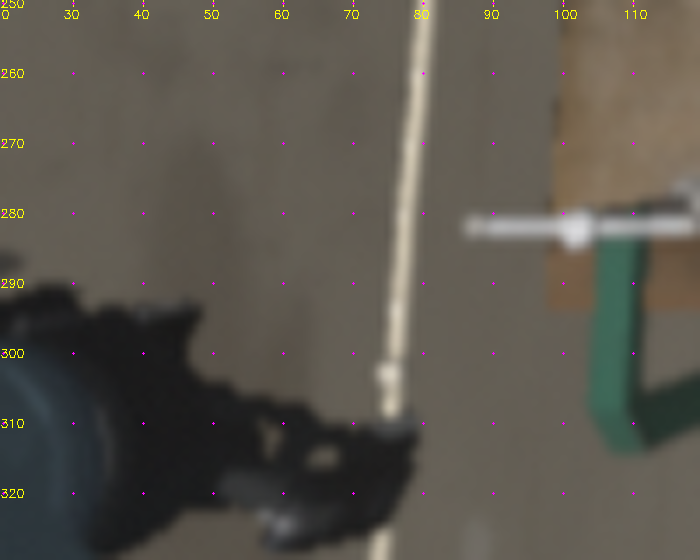

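View pics/d.png

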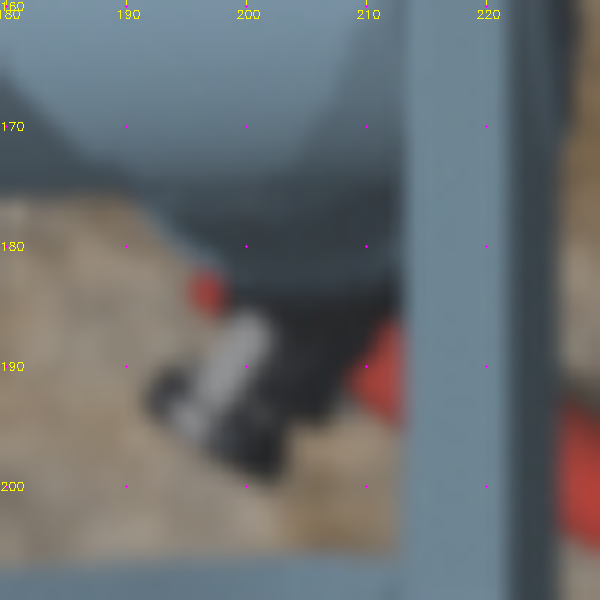

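View pics/e.png

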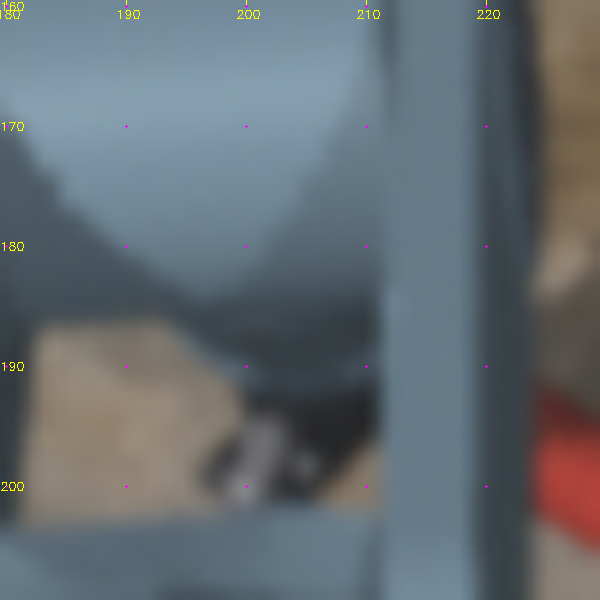

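Emit:
arm_command --motion "0 0 -0.15 0 0 0 0; 0 0 -0.15 0 0 0 0; 0 0 0 0 0 0 0; 0 0 0 0 0 0 0"

```text
time_s: 4.8
eef_pos: [0.5747, 0.1612, 0.0677]
eef_rot: [-0.0, 0.873, 0.487, -0.001]
wrist_force: [-0.2, 0.3, 0.1]
opening: 0.002
```

Run:
```python
from mv import *
from bench import *
for n in("scene","top"): cv2.imwrite(f"pics/{n}3.png",camera(n)["img"][:,:,::-1])
o=get_obs(); p=o["eef_pos"];R=Rq(o["eef_rot"]).as_matrix(); print(p,o["eef_rot"],o["opening"])
for n in("scene","top"): print(n,proj(n,[p,p-R[:,2]*.019,p-R[:,2]*.073]).round(1).tolist())
zoom("pics/scene3.png",262,125,317,205,10,"pics/s3.png"); zoom("pics/top3.png",180,160,230,210,12,"pics/t3.png")
```

```text
[0.57482298 0.1612459  0.0672814 ] [-2.82381210e-04  8.73384700e-01  4.87030225e-01 -8.04248509e-04] 0.0014500976263994586
scene [[287.2, 180.1], [287.4, 176.7], [287.9, 166.7]]
top [[212.7, 188.7], [212.0, 187.7], [209.6, 184.6]]
```

View pics/s3.png

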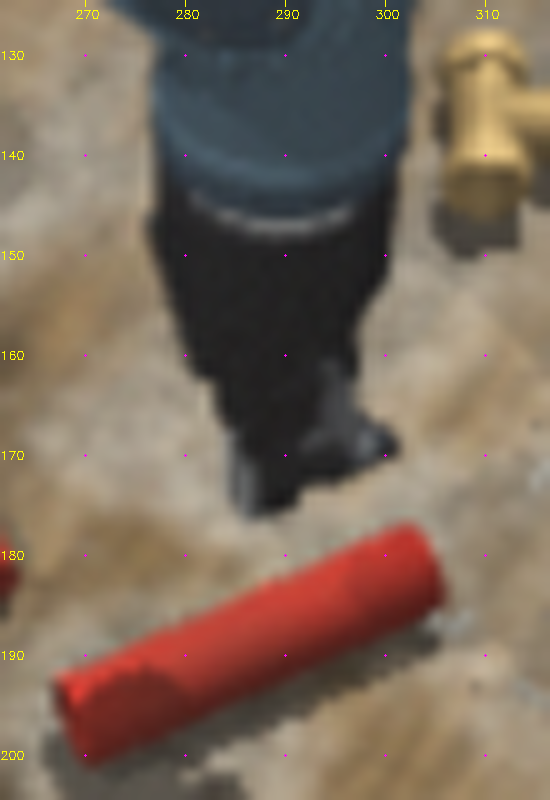

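View pics/t3.png

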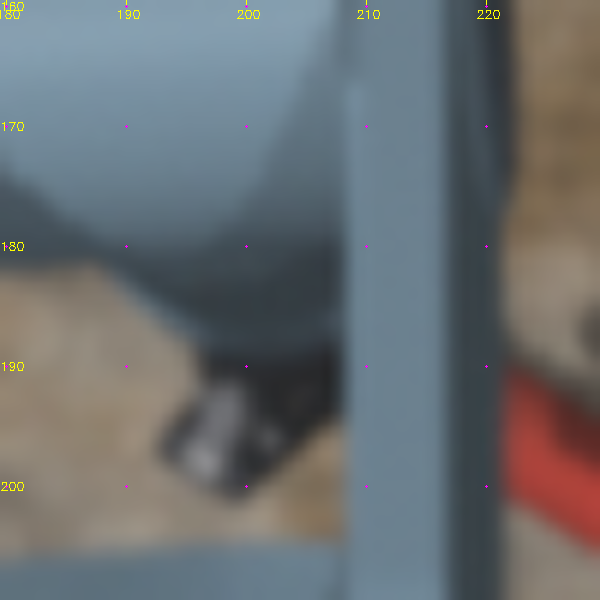

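Emit:
arm_command --motion "-0.005 -0.001 0 0 0 0 0.8; 0 0 0 0 0 0 0.8; 0 0 0 0 0 0 0.8; 0 0 0.12 0 0 0 0.8; 0 0 0.12 0 0 0 0.8; 0 0 0.08 0 0 0 0.8; 0 0 0 0 0 0 0.8; 0 0 0 0 0 0 0.8"

```text
time_s: 5.57
eef_pos: [0.5707, 0.16, -0.0038]
eef_rot: [-0.002, 0.873, 0.487, -0.004]
wrist_force: [0.4, -0.7, 0.4]
opening: 0.8
```

```bash
python3 -c "
from mv import *; plan([.5737,.1603,-.012],down(58.3),2,.8)"
```

```text
t 5.5667 need mm [1.9 2.4 8.2] deg [-0.39  0.29 -0.02]
0.005 0.006 0.021 -0.003 0.002 -0 0.8; 0.005 0.006 0.021 -0.003 0.002 -0 0.8
```

Emit:
arm_command --motion "0.006 0.008 0.022 -0.004 0.004 0 0.8; 0.005 0.005 0.022 -0.004 0.003 0 0.8; 0 0 0 0 0 0 0.8; 0 0 0 0 0 0 0.8"

```text
time_s: 5.9
eef_pos: [0.5755, 0.1607, -0.0115]
eef_rot: [0.001, 0.873, 0.487, 0.003]
wrist_force: [-0.1, 0.2, -0.1]
opening: 0.799
```

Run:
```python
from mv import *
from bench import *
plan([.5737,.1603,-.018],down(58.3),2,.8)
cv2.imwrite(f"pics/scene4.png",camera("scene")["img"][:,:,::-1])
zoom("pics/scene4.png",262,145,317,205,10,"pics/s4.png")
```

```text
t 5.9 need mm [-1.3 -1.4  6.5] deg [ 0.23 -0.23 -0.02]
-0.003 -0.003 0.016 0.002 -0.002 -0 0.8; -0.003 -0.003 0.016 0.002 -0.002 -0 0.8
```

View pics/s4.png

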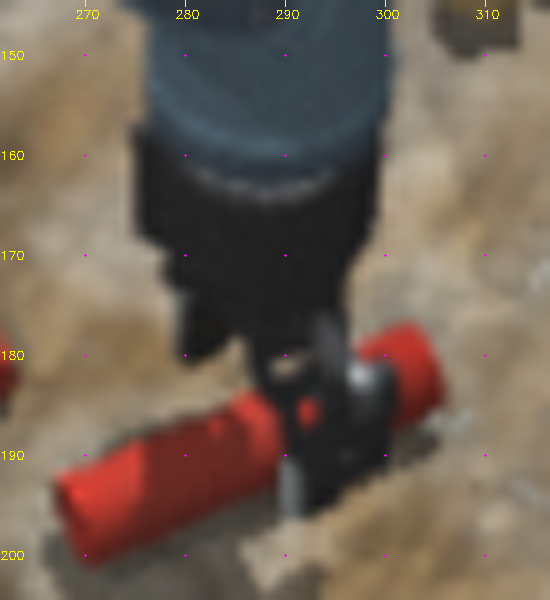

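Run:
```python
from h import *
for d in(.034,.048):
  for z in(0,.01,.02,.03):
    b=np.array([.5755,.1607,z])+d*np.array([.851,-.525,0])
    print(d,z,proj("scene",[b-.011*np.array([.525,.851,0]),b+.011*np.array([.525,.851,0])]).round(1).tolist())
```

```text
0.034 0 [[289.0, 200.1], [294.5, 197.5]]
0.034 0.01 [[289.1, 198.4], [294.6, 195.9]]
0.034 0.02 [[289.2, 196.8], [294.7, 194.2]]
0.034 0.03 [[289.3, 195.1], [294.8, 192.5]]
0.048 0 [[291.0, 203.0], [296.5, 200.4]]
0.048 0.01 [[291.1, 201.4], [296.7, 198.8]]
0.048 0.02 [[291.2, 199.7], [296.8, 197.1]]
0.048 0.03 [[291.3, 198.0], [296.9, 195.5]]
```

Emit:
arm_command --motion "-0.003 -0.003 0.022 0.002 -0.002 0 0.8; -0.002 -0.002 0.022 0.002 -0.002 0 0.8; 0 0 0 0 0 0 0.8; 0 0 0 0 0 0 0.8"

```text
time_s: 6.28
eef_pos: [0.5755, 0.1605, -0.0192]
eef_rot: [0.001, 0.873, 0.487, 0.001]
wrist_force: [-0.4, 1.5, 0.3]
opening: 0.799
```

Run:
```python
from mv import *
plan([.5737,.1603,-.023],down(58.3),2,.8)
```

```text
t 6.2833 need mm [-1.1 -1.5  3.7] deg [ 0.12 -0.08 -0.02]
-0.003 -0.004 0.009 0.001 -0.001 -0 0.8; -0.003 -0.004 0.009 0.001 -0.001 -0 0.8
```

Emit:
arm_command --motion "0 0 0.018 0.002 -0.001 0 0.8; 0 0 0 0 0 0 0; 0 0 0 0 0 0 0; 0 0 0 0 0 0 0; 0 0 0 0 0 0 0; 0 0 0 0 0 0 0"

```text
time_s: 6.78
eef_pos: [0.5757, 0.1605, -0.0231]
eef_rot: [-0.0, 0.873, 0.487, 0.0]
wrist_force: [0.9, -0.2, -0.4]
opening: 0.386
```

Run:
```python
from mv import *
from bench import *
plan([.5737,.1603,-.023],down(58.3),2,.8)
cv2.imwrite(f"pics/scene5.png",camera("scene")["img"][:,:,::-1])
zoom("pics/scene5.png",262,145,317,205,10,"pics/s5.png")
```

```text
t 6.7833 need mm [-1.2 -1.6 -0.1] deg [-0.01 -0.02 -0.01]
-0.003 -0.004 -0 -0 -0 -0 0.8; -0.003 -0.004 -0 -0 -0 -0 0.8
```

View pics/s5.png

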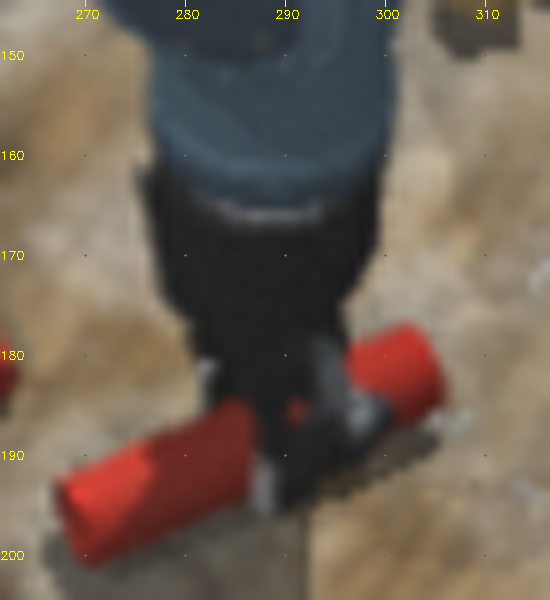

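```bash
cat > seat.py <<'E'
from mv import *
from fit import *
pc,_=fit(obs)
Rc,tc=clampT(pc); RS=Rn.from_matrix(Rc@R30); S0=W(pc,"s",[0,0,0])[0]
TR=RS*Rn.from_euler("x",180,degrees=True)
OFF=np.array([-.0012,0,-.0401])
def tcp(seatpt,off=OFF): # tcp reading so pipe centre at seat coords
    return S0+RS.apply(seatpt)-TR.apply(off)
E
python3 - <<'E'
from seat import *
print(S0,RS.as_euler("zyx",degrees=True))
t=tcp([.02,0,.09]); print(t)
plan(t,TR,16,0)
E
```

```text
[ 0.55039889 -0.1602878   0.10196569] [ 13.7720932  -29.28160078   6.83613665]
[ 0.54395227 -0.16165622  0.15578035]
t 6.8333 need mm [-290.7  142.3 -179. ] deg [-12.13  28.32  45.21]
-0.091 0.044 -0.056 -0.013 0.03 0.047 0; -0.087 0.05 -0.058 -0.013 0.03 0.047 0; -0.082 0.055 -0.06 -0.013 0.03 0.047 0; -0.078 0.059 -0.062 -0.013 0.03 0.047 0; -0.073 0.064 -0.063 -0.013 0.03 0.047 0; -0.067 0.068 -0.065 -0.013 0.03 0.047 0; -0.062 0.072 -0.066 -0.013 0.03 0.047 0; -0.056 0.076 -0.066 -0.013 0.03 0.047 0; -0.05 0.08 -0.067 -0.013 0.03 0.047 0; -0.044 0.083 -0.067 -0.013 0.03 0.047 0
-0.038 0.086 -0.068 -0.013 0.03 0.047 0; -0.032 0.088 -0.068 -0.013 0.03 0.047 0; -0.025 0.091 -0.067 -0.013 0.03 0.047 0; -0.019 0.093 -0.067 -0.013 0.03 0.047 0; -0.012 0.094 -0.066 -0.013 0.03 0.047 0; -0.005 0.095 -0.065 -0.013 0.03 0.047 0
```

Run:
```python
from h import *
print(atz("top",(261,123),.19),atz("scene",(317,218),.19),atz("scene",(317,250),0))
```

```text
[0.75093852 0.00591751 0.19      ] [ 7.56364518e-01 -4.52992930e-04  1.90000000e-01] [0.76960698 0.00512735 0.        ]
```

Emit:
arm_command --motion "0 0 -0.08 0 0 0 0; 0 0 -0.15 0 0 0 0; 0 0 -0.19 0 0 0 0; 0 0 -0.19 0 0 0 0; 0 0 -0.19 0 0 0 0; 0 0 -0.19 0 0 0 0; 0 0 -0.1 0 0 0 0"

```text
time_s: 7.42
eef_pos: [0.5666, 0.1596, 0.1912]
eef_rot: [-0.006, 0.873, 0.487, -0.012]
wrist_force: [1.8, 0.0, -2.6]
opening: 0.382
```

Run:
```python
from seat import *
plan(tcp([.02,0,.13]),TR,14,0)
```

```text
t 7.4167 need mm [-298.9  135.3    2.4] deg [-12.93  29.67  45.02]
-0.107 0.048 0.001 -0.015 0.035 0.054 0; -0.104 0.054 -0.002 -0.015 0.035 0.054 0; -0.101 0.06 -0.005 -0.015 0.035 0.054 0; -0.097 0.066 -0.008 -0.015 0.035 0.054 0; -0.093 0.071 -0.01 -0.015 0.035 0.054 0; -0.088 0.076 -0.012 -0.015 0.035 0.054 0; -0.083 0.081 -0.014 -0.015 0.035 0.054 0; -0.078 0.086 -0.016 -0.015 0.035 0.054 0; -0.072 0.091 -0.017 -0.015 0.035 0.054 0; -0.066 0.095 -0.018 -0.015 0.035 0.054 0
-0.06 0.099 -0.019 -0.015 0.035 0.054 0; -0.054 0.102 -0.019 -0.015 0.035 0.054 0; -0.047 0.105 -0.02 -0.015 0.035 0.054 0; -0.041 0.108 -0.02 -0.015 0.035 0.054 0
```

Emit:
arm_command --motion "-0.107 0.048 0 -0.015 0.035 0.054 0; -0.104 0.054 -0.002 -0.015 0.035 0.054 0; -0.1 0.06 -0.005 -0.015 0.035 0.054 0; -0.097 0.066 -0.008 -0.015 0.035 0.054 0; -0.093 0.071 -0.01 -0.015 0.035 0.054 0; -0.088 0.076 -0.012 -0.015 0.035 0.054 0; -0.083 0.081 -0.014 -0.015 0.035 0.054 0; -0.078 0.086 -0.016 -0.015 0.035 0.054 0; -0.072 0.09 -0.017 -0.015 0.035 0.054 0; -0.066 0.095 -0.018 -0.015 0.035 0.054 0"

```text
time_s: 8.25
eef_pos: [0.5351, -0.0751, 0.1954]
eef_rot: [-0.023, 0.958, 0.208, 0.195]
wrist_force: [0.1, -0.3, -2.0]
opening: 0.386
```

Run:
```python
from seat import *
plan(tcp([.02,0,.13]),TR,4,0)
```

```text
t 8.25 need mm [-46.2  78.2 -10.6] deg [-3.42  7.26 11.79]
-0.058 0.098 -0.013 -0.014 0.03 0.049 0; -0.052 0.101 -0.013 -0.014 0.03 0.049 0; -0.047 0.104 -0.014 -0.014 0.03 0.049 0; -0.041 0.106 -0.013 -0.014 0.03 0.049 0
```

Emit:
arm_command --motion "-0.058 0.098 -0.013 -0.014 0.03 0.049 0; -0.052 0.1 -0.013 -0.014 0.03 0.049 0; -0.047 0.104 -0.014 -0.014 0.03 0.049 0; -0.02 0.05 -0.007 -0.007 0.015 0.03 0; 0 0 0 0 0 0 0; 0 0 0 0 0 0 0"

```text
time_s: 8.75
eef_pos: [0.5188, -0.1606, 0.1868]
eef_rot: [-0.028, 0.963, 0.102, 0.249]
wrist_force: [-0.1, 0.6, -2.5]
opening: 0.384
```

Run:
```python
from seat import *
from bench import *
for n in("scene","top"): cv2.imwrite(f"pics/{n}6.png",camera(n)["img"][:,:,::-1])
plan(tcp([.02,0,.13]),TR,4,0)
print(get_obs()["wrist_force"])
zoom("pics/scene6.png",185,190,285,295,6,"pics/s6.png"); zoom("pics/top6.png",270,140,350,235,6,"pics/t6.png")
```

```text
t 8.85 need mm [ 4.9  6.9 -1.2] deg [-0.23  0.92  0.21]
0.006 0.009 -0.001 -0.001 0.004 0.001 0; 0.006 0.009 -0.001 -0.001 0.004 0.001 0; 0.006 0.009 -0.001 -0.001 0.004 0.001 0; 0.006 0.009 -0.001 -0.001 0.004 0.001 0
[ 0.03834603 -0.79727006 -2.90259212]
```

View pics/s6.png

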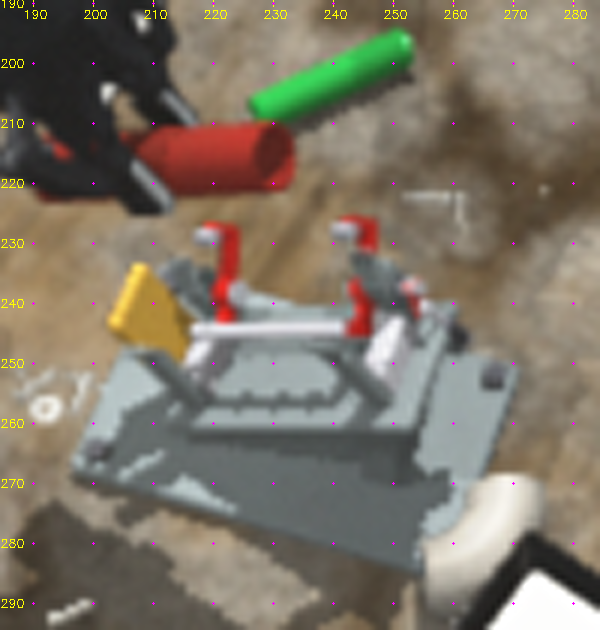

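View pics/t6.png

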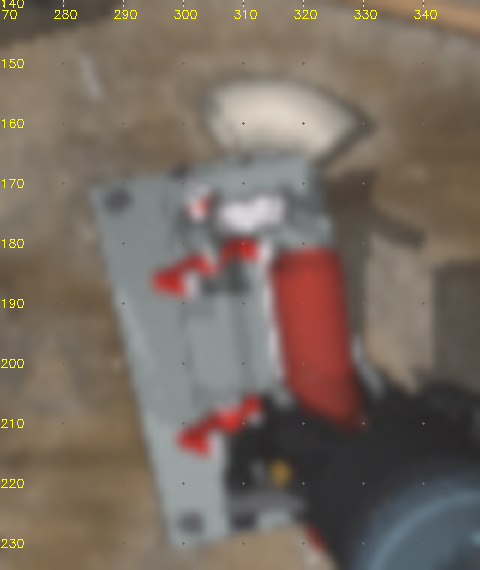

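```bash
cat > ovp.py <<'E'
from seat import *
from pf import cyl
def ov(tag,p,R,cases,views):
    Rm=R.as_matrix()
    for n,(x0,y0,x1,y1),f in views:
        a=cv2.imread(f"pics/{n}{tag}.png")[y0:y1,x0:x1]; a=cv2.resize(a,None,fx=f,fy=f,interpolation=cv2.INTER_CUBIC)
        for (off,b),col in cases:
            c=p+Rm@np.array(off)+np.array(b); pts=proj(n,cyl(c,Rm[:,0])); q=((pts-[x0,y0]+.5)*f).round().astype(np.int32)
            cv2.polylines(a,[q[:24]],True,col,1); cv2.polylines(a,[q[24:]],True,col,1)
            for k in(0,6,12,18): cv2.line(a,tuple(q[k].tolist()),tuple(q[24+k].tolist()),col,1)
        cv2.imwrite(f"pics/ov{tag}_{n}.png",a)
V=[("scene",(185,190,285,295),7),("top",(270,140,350,235),6)]
E
python3 - <<'E'
from ovp import *
from bench import get_obs
o=get_obs(); p=o["eef_pos"];R=Rq(o["eef_rot"]); print(o["time_s"])
ov("6",p,R,[(([-.0012,0,-.0401],[0,0,0]),(255,255,0)),(([-.0012,0,-.0161],[0,0,.024]),(0,255,0))],V)
E
```

```text
8.85
```

View pics/ov6_scene.png

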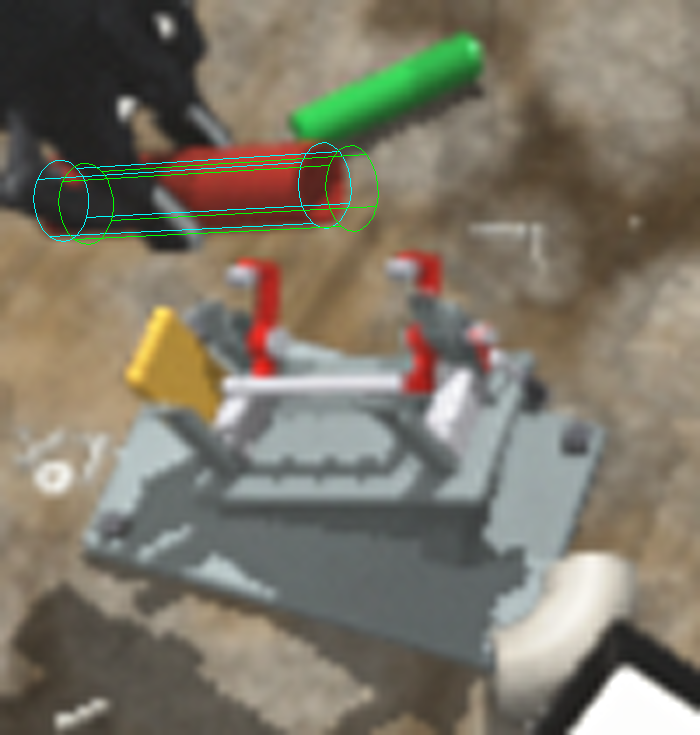

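View pics/ov6_top.png

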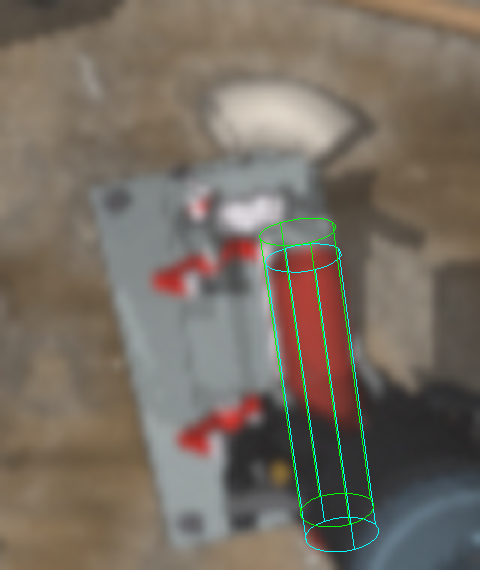

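```bash
cat > pfit.py <<'E'
from ovp import *
from pf import ren
def pfit(tag,p,R,off,roi,k=25,rat=1.5,verbose=True):
    Rm=R.as_matrix(); M={}
    for n in roi:
        s=cv2.imread(f"pics/{n}{tag}.png").astype(int); x0,y0,x1,y1=roi[n]
        M[n]=((s[...,2]>s[...,1]+k)&(s[...,2]>rat*s[...,1]))[y0:y1,x0:x1]
    from scipy.optimize import minimize
    def cost(d):
        ax=Rn.from_rotvec(Rm[:,2]*d[3]*10+Rm[:,1]*d[4]*10).apply(Rm[:,0]); c=p+Rm@(np.array(off)+d[:3])
        return sum(np.abs(ren(n,cyl(c,ax),roi[n])-M[n]).sum() for n in roi)+ .0*np.sum(d**2)
    best=None
    for s in(.004,.008):
        r=minimize(cost,np.zeros(5),method="Nelder-Mead",options=dict(initial_simplex=np.vstack([np.zeros(5),np.eye(5)*s]),maxiter=600))
        if best is None or r.fun<best.fun: best=r
    d=best.x; print("shift tool mm",(d[:3]*1e3).round(1),"yaw/pitch deg",np.degrees(d[3:]*10).round(2),"cost",best.fun,"from",cost(np.zeros(5)),{n:int(M[n].sum()) for n in M})
    return d
E
python3 - <<'E'
from pfit import *
from bench import get_obs
o=get_obs(); p=o["eef_pos"];R=Rq(o["eef_rot"])
for k,rat in((25,1.4),(30,1.6),(40,1.8)):
    pfit("6",p,R,OFF,{"scene":(215,204,245,228),"top":(308,168,335,204)},k,rat)
E
```

```text
shift tool mm [-1.8 -0.8 -0.1] yaw/pitch deg [1.13 2.68] cost 63.265625 from 84.40625 {'scene': 241, 'top': 279}
shift tool mm [-3.2 -1.6  0.3] yaw/pitch deg [1.24 2.23] cost 70.484375 from 99.3125 {'scene': 226, 'top': 262}
shift tool mm [-3.4 -1.4  0.5] yaw/pitch deg [1.45 2.17] cost 85.484375 from 117.0 {'scene': 211, 'top': 249}
```

Run:
```python
from seat import *
plan(tcp([.02,0,.065]),TR,4,0)
```

```text
t 8.85 need mm [ 5.9  7.2 63.8] deg [-0.23  0.92  0.21]
0.007 0.009 0.08 -0.001 0.004 0.001 0; 0.007 0.009 0.08 -0.001 0.004 0.001 0; 0.007 0.009 0.08 -0.001 0.004 0.001 0; 0.006 0.009 0.08 -0.001 0.004 0.001 0
```

Emit:
arm_command --motion "0.01 0.012 0.08 -0.001 0.006 0.001 0; 0.01 0.012 0.08 -0.001 0.006 0.001 0; 0.007 0.009 0.08 -0.001 0.003 0.001 0; 0 0 0.06 0 0 0 0; 0 0 0 0 0 0 0; 0 0 0 0 0 0 0"

```text
time_s: 9.35
eef_pos: [0.5584, -0.1525, 0.1378]
eef_rot: [-0.028, 0.96, 0.108, 0.258]
wrist_force: [-0.0, 0.2, -2.0]
opening: 0.384
```

Run:
```python
from pfit import *
from bench import *
for n in("scene","top"): cv2.imwrite(f"pics/{n}7.png",camera(n)["img"][:,:,::-1])
plan(tcp([.02,0,.06]),TR,4,0)
o=get_obs(); p=o["eef_pos"];R=Rq(o["eef_rot"]);print(o["wrist_force"])
print("pipe in seat mm",(RS.inv().apply(p+R.apply(OFF)-S0)*1e3).round(1))
ov("7",p,R,[((OFF,[0,0,0]),(255,255,0))],V)
```

```text
t 9.45 need mm [-5.   5.4  6.9] deg [-0.23 -0.05  0.81]
-0.006 0.007 0.009 -0.001 -0 0.003 0; -0.006 0.007 0.009 -0.001 -0 0.003 0; -0.006 0.007 0.009 -0.001 -0 0.003 0; -0.006 0.007 0.009 -0.001 -0 0.003 0
[ 0.14983245  0.35990359 -2.21447113]
pipe in seat mm [24.9  5.3 66.9]
```

View pics/ov7_scene.png

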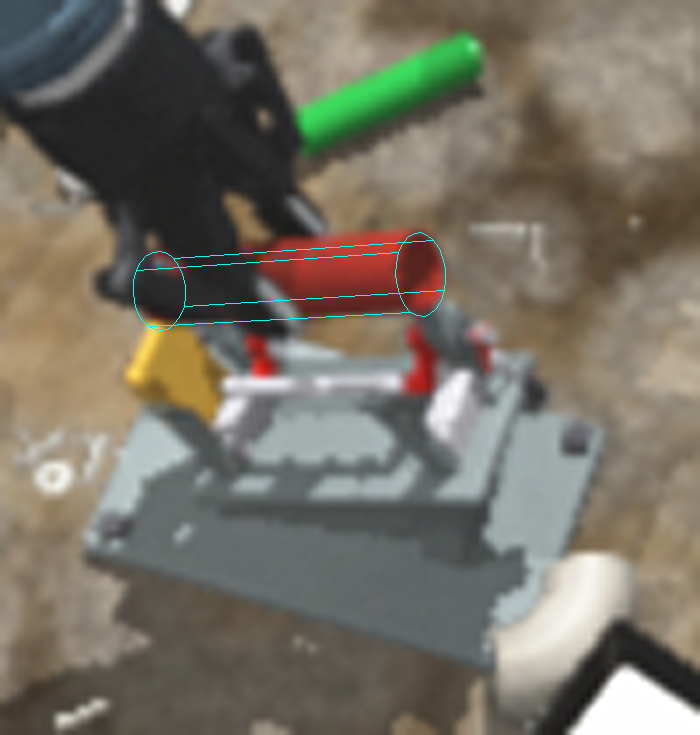

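View pics/ov7_top.png

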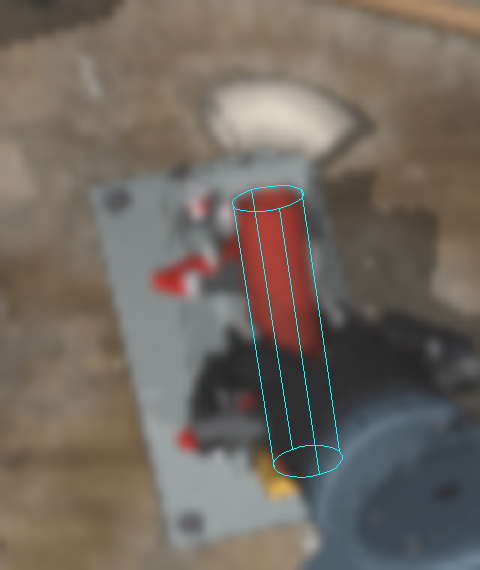

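Emit:
arm_command --motion "-0.009 0.01 0.02 -0.001 0 0.005 0; -0.009 0.009 0.03 -0.001 0 0.005 0; -0.005 0.005 0.03 0 0 0.003 0; 0 0 0.02 0 0 0 0; 0 0 0 0 0 0 0; 0 0 0 0 0 0 0"

```text
time_s: 9.95
eef_pos: [0.5667, -0.1581, 0.1197]
eef_rot: [-0.026, 0.96, 0.101, 0.259]
wrist_force: [0.8, -0.1, -2.5]
opening: 0.386
```

```bash
cat > st.py <<'E'
from pfit import *
from bench import *
def st():
    o=get_obs(); p=o["eef_pos"];R=Rq(o["eef_rot"]);w=(R.inv()*TR).as_rotvec(degrees=True)
    print("t",round(o["time_s"],2),"pipe in seat mm",(RS.inv().apply(p+R.apply(OFF)-S0)*1e3).round(1),"need tool turn",w.round(2),"F seat",RS.inv().apply(o["wrist_force"]).round(1),"tq",RS.inv().apply(o["torque"]).round(2),"open",round(o["opening"],3))
    return p,R
E
python3 - <<'E'
from st import *
st()
E
```

```text
t 9.95 pipe in seat mm [21.7 -1.1 47.2] need tool turn [ 0.12 -0.21  0.07] F seat [-0.6 -0.2 -2.5] tq [-0.02  0.38  0.  ] open 0.386
```

Emit:
arm_command --motion "-0.01 -0.003 0.025 0.001 -0.002 0 0; -0.01 -0.002 0.03 0.001 -0.002 0 0; -0.008 0 0.025 0 0 0 0; 0 0 0 0 0 0 0; 0 0 0 0 0 0 0"

```text
time_s: 10.37
eef_pos: [0.5698, -0.1565, 0.1011]
eef_rot: [-0.027, 0.961, 0.101, 0.257]
wrist_force: [0.1, -0.0, -2.6]
opening: 0.383
```

Run:
```python
from st import *
for n in("scene","top"): cv2.imwrite(f"pics/{n}8.png",camera(n)["img"][:,:,::-1])
p,R=st()
ov("8",p,R,[((OFF,[0,0,0]),(255,255,0))],[("scene",(195,210,275,275),10),("top",(280,150,345,235),7)])
```

```text
t 10.47 pipe in seat mm [15.7 -0.3 29.7] need tool turn [-0.01  0.06  0.05] F seat [-1.6 -0.8 -1.5] tq [-0.04  0.45 -0.01] open 0.381
```

View pics/ov8_scene.png

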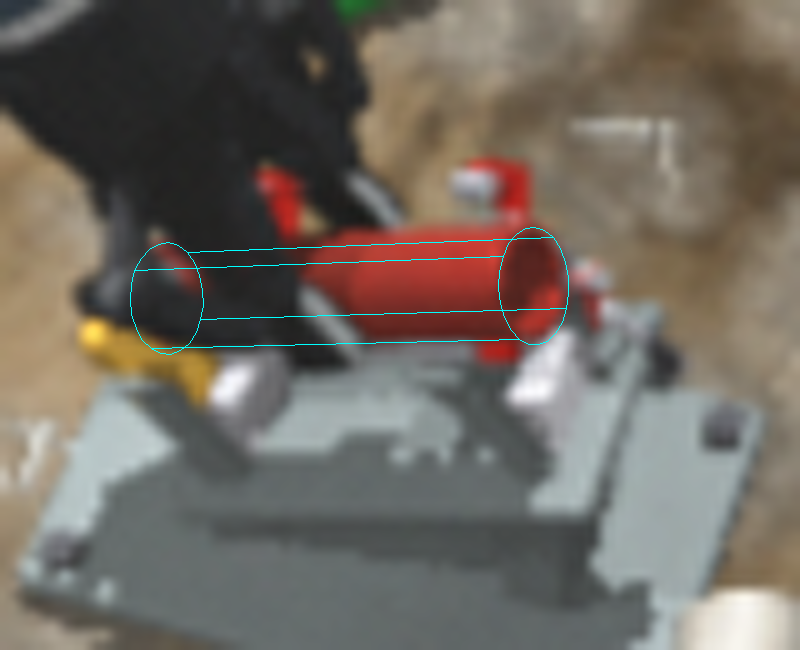

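View pics/ov8_top.png

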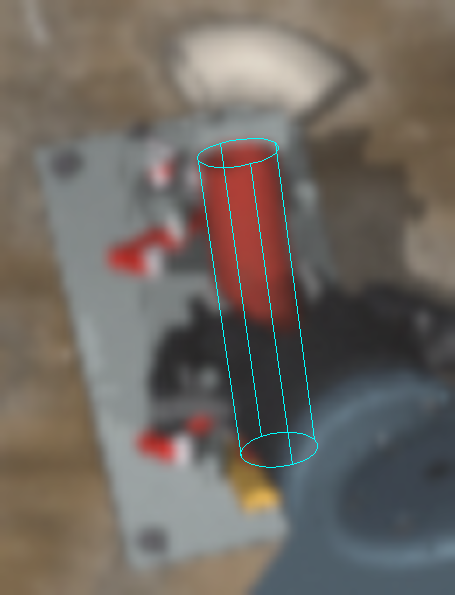

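Emit:
arm_command --motion "-0.02 0.0 0.008 0 0 0 0; -0.02 0 0.008 0 0 0 0; -0.01 0 0 0 0 0 0; 0 0 0 0 0 0 0; 0 0 0 0 0 0 0"

```text
time_s: 10.88
eef_pos: [0.5623, -0.1584, 0.0934]
eef_rot: [-0.026, 0.961, 0.101, 0.257]
wrist_force: [-0.7, -0.8, -2.7]
opening: 0.388
```

Run:
```python
from st import *
st()
```

```text
t 10.88 pipe in seat mm [ 4.9 -0.6 26.7] need tool turn [0.05 0.02 0.07] F seat [-2.1 -0.7 -1.9] tq [0.03 0.45 0.01] open 0.388
```

Emit:
arm_command --motion "-0.008 0 0 0 0 0 0; -0.006 0 0 0 0 0 0; 0 0 0 0 0 0 0"

```text
time_s: 11.13
eef_pos: [0.5598, -0.1592, 0.0922]
eef_rot: [-0.026, 0.961, 0.101, 0.257]
wrist_force: [-0.8, -0.8, -3.4]
opening: 0.381
```

Run:
```python
from st import *
st()
```

```text
t 11.13 pipe in seat mm [ 2.1 -0.8 26.9] need tool turn [0.08 0.   0.08] F seat [-2.5 -0.6 -2.5] tq [ 0.04  0.43 -0.  ] open 0.381
```

Emit:
arm_command --motion "-0.008 -0.003 0 0 0 0 0; -0.006 -0.002 0 0 0 0 0; 0 0 0 0 0 0 0"

```text
time_s: 11.38
eef_pos: [0.5571, -0.1589, 0.0909]
eef_rot: [-0.026, 0.961, 0.101, 0.258]
wrist_force: [-0.3, 0.2, -2.1]
opening: 0.385
```

Run:
```python
from st import *
st()
```

```text
t 11.38 pipe in seat mm [-0.8  0.1 27. ] need tool turn [ 0.1  -0.01  0.09] F seat [-1.2  0.2 -1.7] tq [0.05 0.44 0.01] open 0.385
```

Emit:
arm_command --motion "-0.008 0 0 0 0 0 0; -0.006 0 0 0 0 0 0; 0 0 0 0 0 0 0"

```text
time_s: 11.63
eef_pos: [0.5563, -0.1594, 0.091]
eef_rot: [-0.026, 0.96, 0.101, 0.259]
wrist_force: [0.5, -0.6, -3.1]
opening: 0.39
```

Run:
```python
from st import *
st()
```

```text
t 11.63 pipe in seat mm [-1.7 -0.3 27.6] need tool turn [ 0.14 -0.23  0.05] F seat [-1.2 -0.7 -2.9] tq [0.01 0.5  0.03] open 0.39
```

Emit:
arm_command --motion "-0.01 0 0 0 -0.002 0 0; -0.012 0 0 0 0 0 0; -0.012 0 0 0 0 0 0"

```text
time_s: 11.88
eef_pos: [0.5557, -0.1601, 0.0922]
eef_rot: [-0.026, 0.959, 0.099, 0.264]
wrist_force: [12.3, 5.8, -1.8]
opening: 0.386
```

Run:
```python
from st import *
st()
```

```text
t 11.88 pipe in seat mm [-2.1 -0.7 29. ] need tool turn [ 0.18 -0.76 -0.1 ] F seat [10.6  3.1 -8.2] tq [ 0.38 -1.82 -0.11] open 0.386
```

Emit:
arm_command --motion "-0.008 -0.002 0.005 0 -0.006 0 0; -0.008 -0.002 0.005 0 -0.006 0 0"

```text
time_s: 12.05
eef_pos: [0.5561, -0.16, 0.0911]
eef_rot: [-0.025, 0.96, 0.099, 0.26]
wrist_force: [3.4, 1.8, 2.3]
opening: 0.386
```

Run:
```python
from st import *
st()
```

```text
t 12.05 pipe in seat mm [-2.  -0.7 27.9] need tool turn [ 0.28 -0.29 -0.09] F seat [4.3 1.1 0.1] tq [ 0.26 -0.4  -0.05] open 0.386
```

Emit:
arm_command --motion "0 -0.003 0.02 0.002 -0.004 0 0; 0 -0.001 0.02 0.002 -0.002 0 0; -0.001 0 0.02 0 0 0 0"

```text
time_s: 12.3
eef_pos: [0.5621, -0.1598, 0.0809]
eef_rot: [-0.025, 0.961, 0.101, 0.257]
wrist_force: [-3.1, -3.0, 4.8]
opening: 0.382
```

Run:
```python
from st import *
st()
```

```text
t 12.3 pipe in seat mm [-1.7 -1.8 16.1] need tool turn [0.25 0.12 0.03] F seat [-0.8 -2.3  6. ] tq [-0.42  0.15 -0.06] open 0.382
```

Emit:
arm_command --motion "-0.001 0 0.02 0.002 0 0 0; -0.001 0 0.02 0.002 0 0 0; -0.001 0 0.02 0 0 0 0"

```text
time_s: 12.55
eef_pos: [0.5683, -0.159, 0.0696]
eef_rot: [-0.027, 0.961, 0.101, 0.257]
wrist_force: [0.3, 0.9, -0.6]
opening: 0.385
```

Run:
```python
from st import *
st()
for n in("scene","top"): cv2.imwrite(f"pics/{n}9.png",camera(n)["img"][:,:,::-1])
zoom("pics/scene9.png",195,210,275,275,9,"pics/s9.png")
```

```text
t 12.55 pipe in seat mm [-1.9 -2.5  3.2] need tool turn [-0.01  0.07 -0.01] F seat [ 0.1  0.9 -0.8] tq [ 0.22  0.27 -0.08] open 0.385
```

View pics/s9.png

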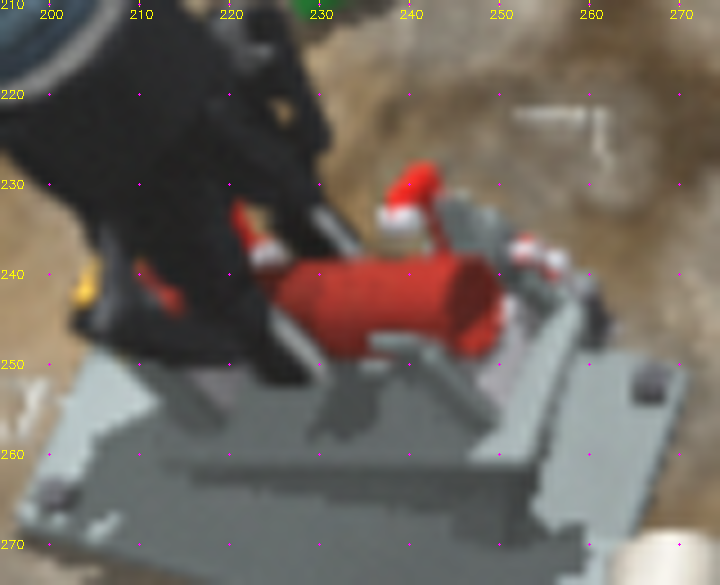

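Emit:
arm_command --motion "-0.002 0 0.012 0 0 0 0; -0.002 0 0.012 0 0 0 0; -0.002 0 0.012 0 0 0 0"

```text
time_s: 12.9
eef_pos: [0.5708, -0.1584, 0.0657]
eef_rot: [-0.028, 0.96, 0.104, 0.257]
wrist_force: [-62.3, 3.3, 66.1]
opening: 0.383
```

Run:
```python
from st import *
st()
```

```text
t 12.9 pipe in seat mm [-1.7 -2.5 -1.5] need tool turn [-0.16  0.05  0.28] F seat [-19.2  16.2  87.4] tq [ 2.06  3.14 -0.57] open 0.383
```

Emit:
arm_command --motion "0 0 0 0 0 0 0"

```text
time_s: 12.98
eef_pos: [0.5704, -0.1581, 0.0661]
eef_rot: [-0.028, 0.96, 0.103, 0.257]
wrist_force: [17.0, 4.6, -18.8]
opening: 0.382
```

Run:
```python
from st import *
st()
for n in("scene","top"): cv2.imwrite(f"pics/{n}10.png",camera(n)["img"][:,:,::-1])
zoom("pics/scene10.png",195,210,275,275,9,"pics/s10.png"); zoom("pics/top10.png",280,150,345,235,7,"pics/t10.png")
st()
```

```text
t 12.98 pipe in seat mm [-1.8 -2.1 -1. ] need tool turn [-0.2   0.04  0.26] F seat [  5.8   0.9 -25. ] tq [-0.24 -0.92 -0.21] open 0.382
t 13.08 pipe in seat mm [-1.8 -2.  -1.2] need tool turn [-0.22  0.05  0.27] F seat [-2.1  5.4 14.4] tq [ 0.43  0.29 -0.32] open 0.382
```

View pics/s10.png

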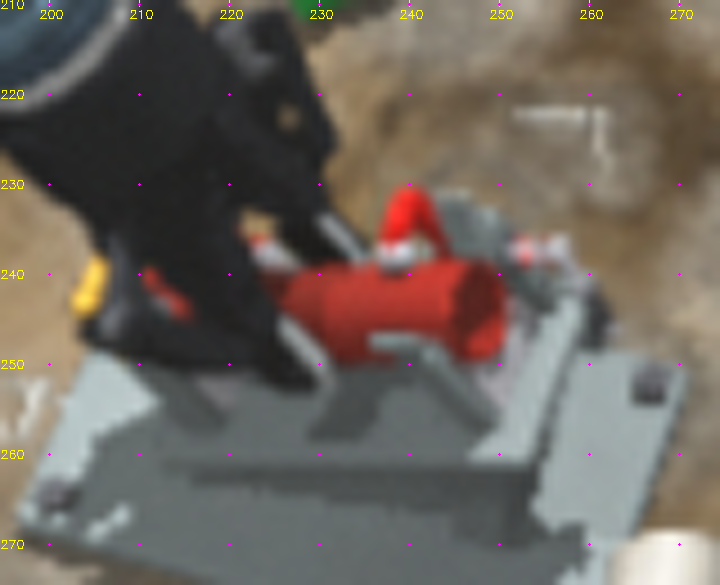

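View pics/t10.png

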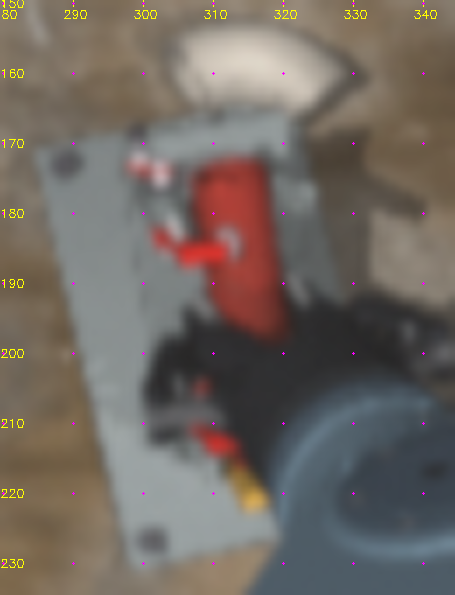

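Run:
```python
from st import *
# overlay of exact seat pose
ov("10",S0,TR,[(([0,0,0],[0,0,0]),(255,255,0))],[("scene",(195,210,275,275),10),("top",(280,150,345,235),7)])
roi={"scene":(230,230,262,256),"top":(303,165,328,192)}
for k,rat in((25,1.4),(35,1.7)): pfit("10",S0,TR,[0,0,0],roi,k,rat)
```

```text
shift tool mm [-3.4 -0.5  0.6] yaw/pitch deg [0.59 2.04] cost 122.390625 from 142.65625 {'scene': 255, 'top': 223}
shift tool mm [-3.7 -0.5 -0.1] yaw/pitch deg [0.62 2.6 ] cost 123.953125 from 153.6875 {'scene': 230, 'top': 199}
```

View pics/ov10_scene.png

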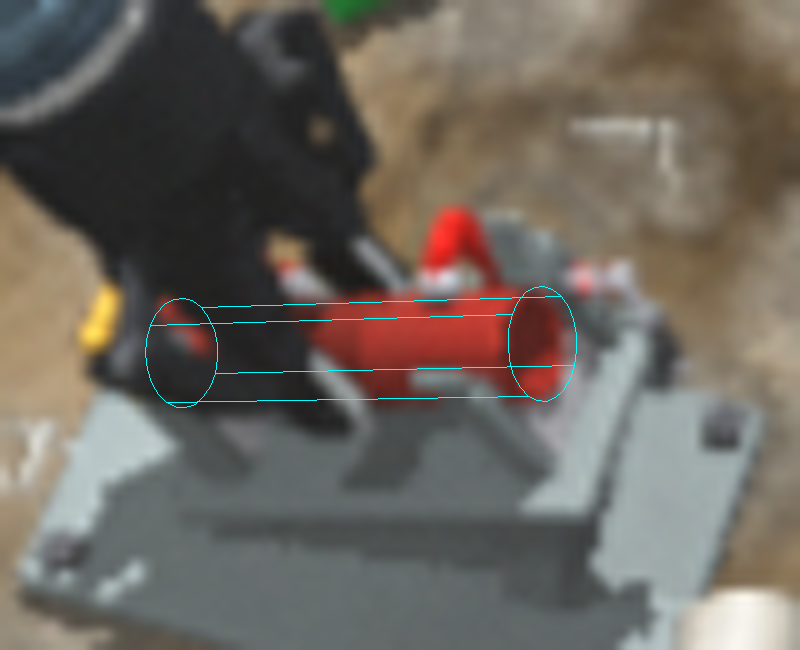

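View pics/ov10_top.png

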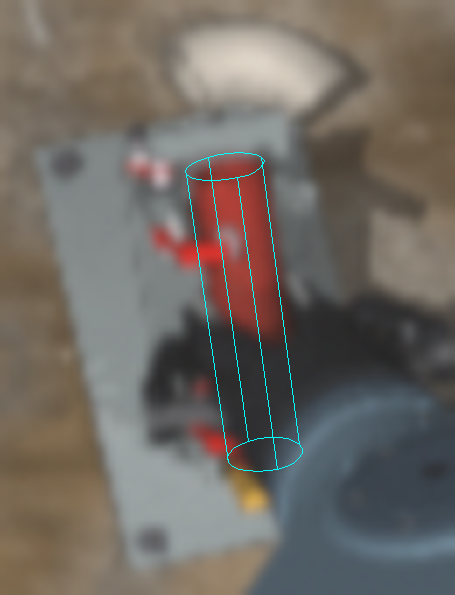

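Emit:
arm_command --motion "-0.004 0 0.003 0 0 0 0; -0.004 0 0.003 0 0 0 0; 0 0 0 0 0 0 0; 0 0 0 0 0 0 0; 0 0 0 0 0 0 0"

```text
time_s: 13.5
eef_pos: [0.5706, -0.1579, 0.066]
eef_rot: [-0.028, 0.96, 0.104, 0.258]
wrist_force: [-5.5, 2.0, 7.8]
opening: 0.387
```

Run:
```python
from st import *
st()
```

```text
t 13.5 pipe in seat mm [-1.7 -2.  -1.2] need tool turn [-0.24 -0.1   0.27] F seat [-0.4  3.1  9.2] tq [ 0.    0.39 -0.28] open 0.387
```

Emit:
arm_command --motion "0 0 0 0 0 0 0.6; 0 0 0 0 0 0 0.6; 0 0 0 0 0 0 0.6; 0 0 0 0 0 0 0.6; 0 0 -0.03 0 0 0 0.6; 0 0 -0.06 0 0 0 0.6; 0 0 -0.1 0 0 0 0.6; 0 0 -0.1 0 0 0 0.6; 0 0 -0.15 0 0 0 0.6; 0 0 -0.15 0 0 0 0.6"

```text
time_s: 14.33
eef_pos: [0.507, -0.1668, 0.1631]
eef_rot: [-0.034, 0.962, 0.104, 0.251]
wrist_force: [-1.0, -0.2, 0.2]
opening: 0.6
```

Emit:
arm_command --motion "0 0 -0.15 0 0 0 0.6; 0 0 -0.15 0 0 0 0.6; 0 0 -0.15 0 0 0 0.6; 0 0 -0.1 0 0 0 0.6; 0 0 0 0 0 0 0.6; 0 0 0 0 0 0 0.6"

```text
time_s: 14.83
eef_pos: [0.4499, -0.1823, 0.2703]
eef_rot: [-0.028, 0.962, 0.104, 0.252]
wrist_force: [-0.1, 0.6, 0.2]
opening: 0.6
```

Run:
```python
from st import *
st()
for n in("scene","top"): cv2.imwrite(f"pics/{n}11.png",camera(n)["img"][:,:,::-1])
ov("11",S0,TR,[(([0,0,0],[0,0,0]),(255,255,0))],[("scene",(195,210,275,275),10),("top",(280,150,345,235),7)])
zoom("pics/scene11.png",195,215,275,290,9,"pics/s11.png"); zoom("pics/top11.png",280,150,345,235,7,"pics/t11.png")
```

```text
t 14.83 pipe in seat mm [ -5.7  -0.9 237.3] need tool turn [-0.25  0.57  0.31] F seat [0.1 0.6 0.1] tq [-0.01  0.26 -0.03] open 0.6
```

View pics/s11.png

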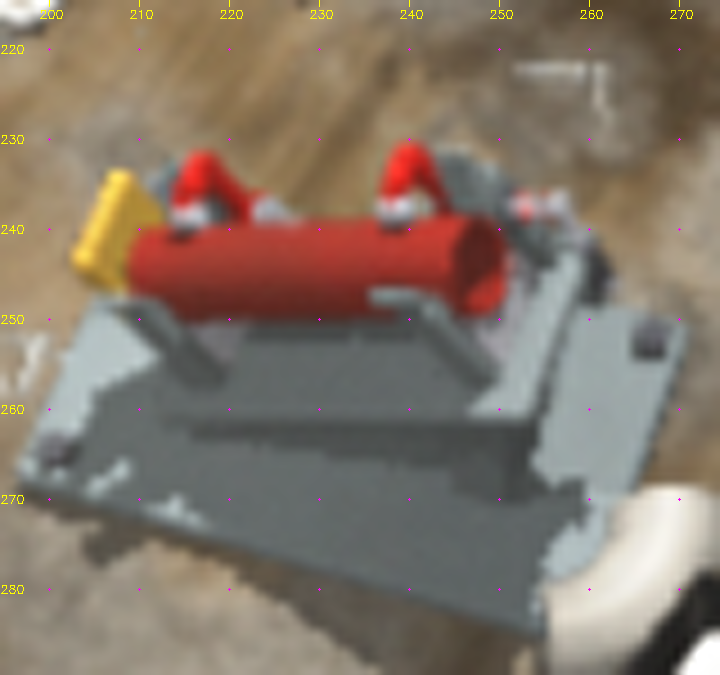

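View pics/ov11_scene.png

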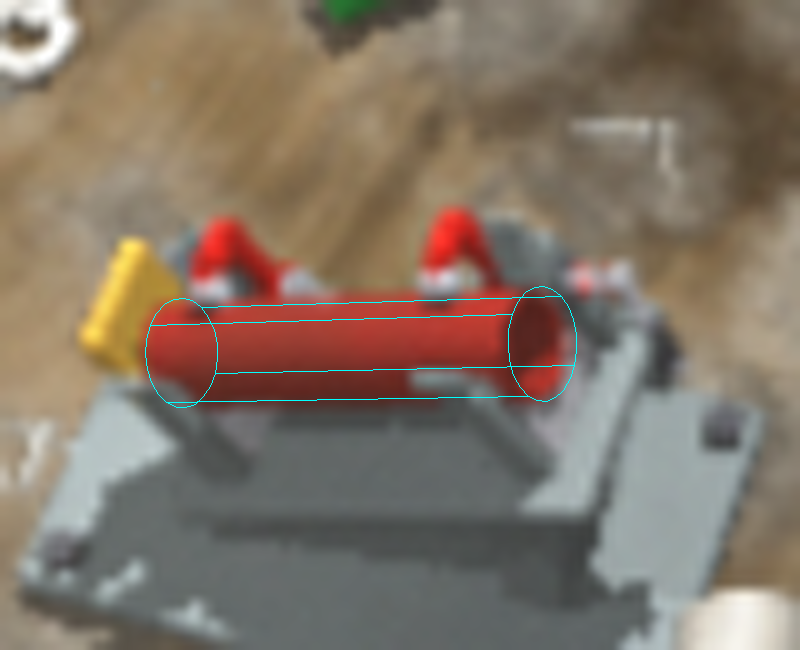

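View pics/t11.png

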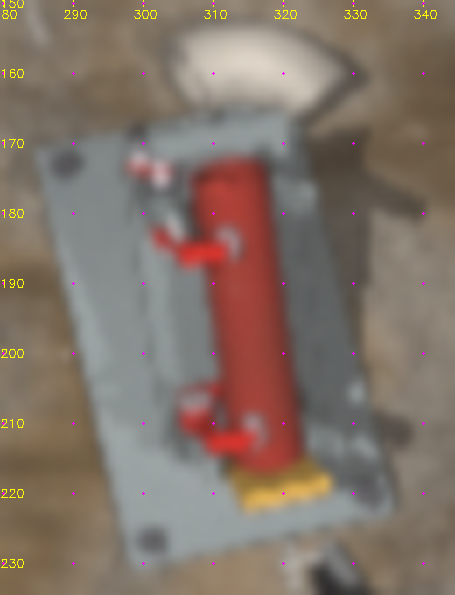

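Run:
```python
from bench import *
import numpy as np
for t in("oil_can","spray_can","flux_tin","tape_measure","tee_a"): print(t,[np.round(d["box"]).tolist() for d in search_frame("scene",t)][:1])
print(hand_in())
```

```text
oil_can [[205.0, 316.0, 232.0, 354.0]]
spray_can []
flux_tin [[239.0, 131.0, 258.0, 146.0]]
tape_measure [[155.0, 235.0, 180.0, 264.0]]
tee_a [[305.0, 127.0, 320.0, 147.0]]
the job is handed in; nothing more can be done
None
```

The red pipe offcut is clamped in the inclined cradle and released, and the job was handed in at about 15 s. `hand_in()` gave no verdict.

**What I did**
- **Grip:** The first try closed on nothing. The fingertips sat about 24 mm higher than the reported TCP implied. I went lower, regripped, and confirmed the offset by overlaying the pipe on pictures from both cameras.
- **End stop:** I laid the pipe along the slope and brought it to the stop with the jaws open, bearing at about 12 N over its resting load.
- **Pressing in:** I pressed it along the seat's -z until it bottomed and the jaws had swung over it. I held it for about 0.5 s more, then opened and backed off straight out.

**Last checks**
- **Seating:** The pictures after release show both jaw noses on top of the pipe, its lower end at the brass stop, and its outline on the predicted seat pose to about one pixel.
- **Arm:** It was clear of everything, with wrist force near zero.
- **Bystanders:** The oil can, flux tin and tape measure were found where they started. The tee's box shifted by up to 4 px, which I took as detector noise.

**Not clean or not confirmed**
- **Seat position:** The pipe settled about 2 mm toward -y of my fitted seat and 1 to 2 mm off along x and z. I put this down to errors in my fit and grip offset: the trip bar looked offset the same way before the grasp, and x was already off by that much at stop contact.
- **Pipe angle:** Automatic outline fits before and after seating suggested a pipe tilt of 2 to 2.6 degrees (limit about 3.4). The overlays did not bear this out; those fits were poor, so I gave them little weight.
- **Force peak:** Bottoming out gave one reading of about 91 N at the wrist, against the 120 N limit.
- **Jaw angle and force:** I judged these only from the pictures.
- **Spray can:** The network missed it in the last picture, and I did not check its position there. The planned path stayed well clear of it.

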